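Make up two panel-builder's kits of breakers and fuses

ROBOT

A 7-joint arm with a two-finger parallel gripper is mounted at the origin on the work surface. World frame = base frame: x ahead of the robot, y to its left, z up, the work surface at z = 0. Lengths are in m, angles in rad, forces in N, time in s.
With the tool pointing down it reaches from about 0.425 to 0.875 m from the base axis. Payload 9.9 kg.
Tool frame: the origin (TCP) lies between the finger pads; the fingertips stand 11 mm ahead of it and the grasp point (between the pads) lies 8 mm behind it (tips_ahead is the distance from the TCP to the fingertips, in m); z points along the fingers, y is the direction in which the jaws open and shut (so a half turn about z gives the same grasp; the last joint's range is limited). The gripper opens to 85 mm and grips with 20 to 120 N. Pads are 22 mm wide; open, the fingers measure 114 mm over their backs; the gripper's body (76 mm by 85 mm) begins 54 mm behind the grasp point. The pads swing forward as they close: fully open they stand 13 mm farther back than shut.
Start: joints at [-1.295, 0.576, 0.025, 1.437, -0.015, 1.129, -0.057], TCP at [0.238, 0.632, 0.242] pointing down, gripper open.
Joint ranges: [-2.76, 2.76], [-0.34, 2.15], [-1.52, 1.57], [0.19, 2.46], [-1.09, 4.23], [0.17, 1.99], [-2.82, 2.82]. Speed limits (rad/s): [2.22, 2.22, 3.01, 3.01, 3.14, 3.14, 3.14].

INTERFACE

Orientations are given as [roll, pitch, yaw] about the fixed x, y, z axes, in that order (R = Rz(yaw) Ry(pitch) Rx(roll)).
In Python, from plant import * gives the robot as it stands.
- The arm moves only by the tool carry_out, never from a script. Its argument "deltas" is a list of rows, each an object of numbers: "grip": the closure, from -1 (fully open) to 1 (shut); "tx", "ty", "tz": the shift along the world's x, y, z in cm; "wx", "wy", "wz": the turn, a rotation vector about the world's x, y, z in rad. In form: [{"grip": .., "tx": .., "ty": .., "tz": .., "wx": .., "wy": .., "wz": ..}, ...]. A call has 1 to 12 rows; each row is the pose to reach, as a shift and turn from the pose commanded when the call began; what a row does not reach only later rows make up. A row lasts 1/8 s, in which the tool goes at most 62.5 mm and 10.7 degrees, less where a joint would pass 70% of its speed; a pose out of reach is approached as far as the arm can. A call with a gripper value outside its range is refused whole. The fingers move at their own pace and stop on an object; the grip force is fixed at half the most. Time passes only in rows, so rows that repeat a pose let the fingers close. It gives the time, the measured TCP pose, the force and the opening at its end, in the units of the state.
- read_state(): the state, without advancing time (a new reading comes with each control period).
- grab_frame(name): name is "scene" or "top" or "wrist"; returns the picture (480x640x3 uint8, red, green, blue); there is no depth.
- calibration(name): a dict with "camera_matrix" (3x3 intrinsics, pixels), "world_from_camera" (4x4, takes a point from camera to world coordinates). Camera axes: x right, y down, z forward; pixel columns grow to the right and rows downward; lengths in m; the calibration is good to about 2 mm. A picture is of the moment at which its call begins: read the wrist's pose just before it. calibration takes no time and is no camera call; for the wrist camera it gives the pose at the moment of the call.
- finish_job(): hands the job in, once; it reports no verdict.
Trained networks look in the newest picture that a camera, given by its name, has taken for a name from the list of things; names that differ only in an ending like _2 or _b are one class to them, and where a whole thing is asked for, a point or a joint stands for the part that bears it (a point fixed in the world has none). Each returns a list of dicts, best first, with "score" (0 to 1); they miss things now and then, are a little off and sometimes report something else, mostly with a low value. They report only what shows in the picture. A call takes as long as a camera call.
- spot_in(camera, query): "position" ([row, column] in pixels, amid what is visible of it).
- landmark_of(camera, query): "position" ([row, column] in pixels: a listed point, or the origin of a listed thing).
The state is a dict: "clock": time; "joints": joint angles; "qvel": joint speeds; "tau": joint torques, N m; "tcp_pos": TCP position; "orientation": TCP orientation; "force": force on the tool from outside, world axes, zero at the start; "ft_torque": the same for the moment, N m; "opening": finger opening in m.
Only numpy, scipy, OpenCV 4.12 (cv2) and the standard library are available. Lean on these libraries where they do the work, as an engineer would, in place of code of your own. Each camera call takes 0.05 s, during which the arm holds its last target.

TASK

Make up the two kits: the tray with two bays gets the triple-pole breaker in its large bay, and the tray with three bays gets the single-pole breaker in its narrow bay and the double-pole breaker in its middle bay, each standing flat, toggles up and lengthwise in its bay. Each tray also gets one fuse laid along its V-shaped cradle: always take the end fuse, the one at the stop of the sloped track, let the next roll down, and leave the last fuse resting at the stop. Set everything down gently, without dropping it.

Things in the scene. Friction and masses are not known exactly. Their poses are not given: they have to be found in the camera images.
- breaker_single: Single-pole circuit breaker on its back, loose: white, 85 x 18 mm (x, y), one teal toggle up. Origin: centre of underside, z up. Body 46 mm high; above it a nose 45 mm long in x, centred, also 18 mm wide, to 64 mm; toggle to 70 mm. Grip by the flat sides (+y, -y), e.g. the nose 50 mm up. About 120 g. One of three standing in a row on the bench, in varying order.
- breaker_double: Double-pole circuit breaker on its back, loose: white, 85 x 36 mm (x, y), two teal toggles up. Origin: centre of underside, z up. Body 46 mm high; above it a nose 45 mm long in x, centred, also 36 mm wide, to 64 mm; toggle to 70 mm. Grip by the flat sides (+y, -y), e.g. the nose 50 mm up. About 240 g. One of three standing in a row on the bench, in varying order.
- breaker_triple: Triple-pole circuit breaker on its back, loose: white, 85 x 54 mm (x, y), three teal toggles up. Origin: centre of underside, z up. Body 46 mm high; above it a nose 45 mm long in x, centred, also 54 mm wide, to 64 mm; toggle to 70 mm. Grip by the flat sides (+y, -y), e.g. the nose 50 mm up. About 360 g. One of three standing in a row on the bench, in varying order.
- fuse_1: Bottle fuse: white ceramic barrel 30 mm diameter, 38 mm long, with a steel end cap 14 mm diameter, 10 mm long at each end (58 mm over all); about 70 g; all three alike. Origin: its centre; x along its axis (y and z turn as it rolls). Starts as the end fuse, against the stop, lying along the track's x.
- fuse_2: Bottle fuse: white ceramic barrel 30 mm diameter, 38 mm long, with a steel end cap 14 mm diameter, 10 mm long at each end (58 mm over all); about 70 g; all three alike. Origin: its centre; x along its axis (y and z turn as it rolls). Starts second on the track, touching the end fuse; rolls to the stop when that is taken.
- fuse_3: Bottle fuse: white ceramic barrel 30 mm diameter, 38 mm long, with a steel end cap 14 mm diameter, 10 mm long at each end (58 mm over all); about 70 g; all three alike. Origin: its centre; x along its axis (y and z turn as it rolls). Starts third (uppermost) on the track; rolls down as those before it are taken.
- track: Sloped dark steel track, fixed. Origin: centre of foot on the bench; y downhill (12 degrees) to the stop, x level across, z up. Fuse at the stop: centre (0, 38, 68) mm. Deck there 40 mm wide, so both fuse caps overhang: grip the two end faces from above. Stop 20 mm high. Side guides (66 mm over all) only uphill of y = +5 mm. When the end fuse is lifted off, the rest roll down in a second.
- tray_two_bay: Beige kit tray with two bays, 138 x 162 mm (x, y), fixed. Origin: centre of underside, z up. Floor 4 mm thick, rim 12 high, 4 thick; divider 10 mm high along x at y = +15 mm. Large bay: centre (0, -32), 130 x 90 mm. Fuse bay: centre (0, 47), with black V-shaped cradle, V along x, 40 mm long, 42 wide, 29 high. A fuse lies in it along x, its centre at (0, 47, 37) mm.
- tray_three_bay: Beige tray with three bays, 138 x 190 mm (x, y), fixed. Origin: centre of underside, z up. Floor 4 mm thick, rim 12 high, 4 thick; dividers 10 mm high along x at y = -45 and +29 mm. Narrow bay: centre (0, -69), 130 x 44 mm. Middle bay: (0, -8), 130 x 70. Fuse bay: (0, 61), with black V-shaped cradle, V along x, 40 mm long, 42 wide, 29 high. A fuse lies in it along x, its centre at (0, 61, 37) mm.

How it is judged:
At the end, for the whole second after the job is handed in: Each breaker flat (tilt under 0.08 rad) on its own bay's floor, lengthwise within 0.35 rad; one of fuse_1/fuse_2 in each tray's cradle (15 mm along, 8 mm across, 5 mm in height, 0.2 rad); fuse_3 at the track's stop (8 mm, 12 mm sideways); all at rest (under 0.02 m/s) (x of breaker_triple in the frame of tray_two_bay between -0.0225 and 0.0225 m and y of breaker_triple in the frame of tray_two_bay between -0.0505 and -0.0135 m and z of breaker_triple in the frame of tray_two_bay below 0.008 m and angle between each of breaker_triple, breaker_single, breaker_double's own z axis and vertical below 0.08 rad and angle between the x axis of breaker_triple and the x axis of tray_two_bay, either way round below 0.35 rad and x of breaker_single in the frame of tray_three_bay between -0.0225 and 0.0225 m and y of breaker_single in the frame of tray_three_bay between -0.0825 and -0.0555 m and z of each of breaker_single, breaker_double in the frame of tray_three_bay below 0.008 m and angle between the x axis of each of breaker_single, breaker_double and the x axis of tray_three_bay, either way round below 0.35 rad and x of breaker_double in the frame of tray_three_bay between -0.0225 and 0.0225 m and y of breaker_double in the frame of tray_three_bay between -0.0255 and 0.0095 m and ((x of fuse_1 in the frame of tray_two_bay between -0.015 and 0.015 m and y of fuse_1 in the frame of tray_two_bay between 0.039 and 0.055 m and z of fuse_1 in the frame of tray_two_bay between 0.0316 and 0.0416 m and angle between the x axis of fuse_1 and the x axis of tray_two_bay, either way round below 0.2 rad and x of fuse_2 in the frame of tray_three_bay between -0.015 and 0.015 m and y of fuse_2 in the frame of tray_three_bay between 0.053 and 0.069 m and z of fuse_2 in the frame of tray_three_bay between 0.0316 and 0.0416 m and angle between the x axis of fuse_2 and the x axis of tray_three_bay, either way round below 0.2 rad) or (x of fuse_2 in the frame of tray_two_bay between -0.015 and 0.015 m and y of fuse_2 in the frame of tray_two_bay between 0.039 and 0.055 m and z of fuse_2 in the frame of tray_two_bay between 0.0316 and 0.0416 m and angle between the x axis of fuse_2 and the x axis of tray_two_bay, either way round below 0.2 rad and x of fuse_1 in the frame of tray_three_bay between -0.015 and 0.015 m and y of fuse_1 in the frame of tray_three_bay between 0.053 and 0.069 m and z of fuse_1 in the frame of tray_three_bay between 0.0316 and 0.0416 m and angle between the x axis of fuse_1 and the x axis of tray_three_bay, either way round below 0.2 rad)) and x of fuse_3 in the frame of track between -0.012 and 0.012 m and y of fuse_3 in the frame of track between 0.0302 and 0.0462 m and z of fuse_3 in the frame of track between 0.0618 and 0.0738 m and linear speed of each of breaker_single, breaker_double, breaker_triple, fuse_1, fuse_2, fuse_3 below 0.02 m/s); the robot touches nothing.
It fails at once if a breaker or fuse is dropped or thrown (moves faster than 0.8 m/s while no finger touches it) ((linear speed of breaker_single above 0.8 m/s and contact force between breaker_single and the fingers below 0.05 N) or (linear speed of breaker_double above 0.8 m/s and contact force between breaker_double and the fingers below 0.05 N) or (linear speed of breaker_triple above 0.8 m/s and contact force between breaker_triple and the fingers below 0.05 N) or (linear speed of fuse_1 above 0.8 m/s and contact force between fuse_1 and the fingers below 0.05 N) or (linear speed of fuse_2 above 0.8 m/s and contact force between fuse_2 and the fingers below 0.05 N) or (linear speed of fuse_3 above 0.8 m/s and contact force between fuse_3 and the fingers below 0.05 N)).
It fails at once if the second fuse is lifted off the track while the end fuse is still on it (height (world z) of fuse_2 above 0.13 m and horizontal distance between fuse_1 and track below 0.07 m and height (world z) of fuse_1 below 0.09 m).
It fails at once if the third fuse is lifted off the track (height (world z) of fuse_3 above 0.13 m).
It also fails if it takes over 115 s, if anything falls off the work surface, if the arm or the gripper's body presses on something with over 40 N, if the wrist force passes 120 N, or if a joint passes its speed limit or range.

## Working session

There is one attempt and no reset: what is moved stays moved. The work goes in short steps, Python scripts to look and compute and a tool call to move; the robot and the scene stay as the last step left them, time stands still between calls to the robot, and variables do not carry over. Pictures are saved under pics/ and viewed, and the job is handed in when it is done.

Besides the shell and the picture viewer there is one more tool, called after "Call:" in YAML: its name, and indented under it one key for each argument. carry_out: Moves the arm, as the interface text tells. Its arguments: {"type":"object","properties":{"deltas":{"type":"array","items":{"type":"object","properties":{"grip":{"type":"number"},"tx":{"type":"number"},"ty":{"type":"number"},"tz":{"type":"number"},"wx":{"type":"number"},"wy":{"type":"number"},"wz":{"type":"number"}}}}},"required":["deltas"]}

```bash
ls; mkdir -p pics; python3 - <<'E'
from plant import *
import cv2,numpy as np
print(read_state())
for n in ("scene","top"):
    im=grab_frame(n); cv2.imwrite(f"pics/{n}0.png",im[:,:,::-1])
    c=calibration(n); print(n,np.round(c["camera_matrix"],1).tolist(),np.round(c["world_from_camera"],3).tolist())
    for q in ["breaker_single","breaker_double","breaker_triple","fuse_1","track","tray_two_bay","tray_three_bay"]:
        print(n,q,[(np.round(d["position"],1).tolist(),round(d["score"],2)) for d in landmark_of(n,q)][:5])
E
```

```text
pics
{'clock': 0.0, 'joints': array([-1.29479292,  0.57654287,  0.0248412 ,  1.43793558, -0.01499401,
        1.12901907, -0.05653459]), 'qvel': array([-0.00063665,  0.00113751,  0.0018945 , -0.0016764 ,  0.00191699,
       -0.00082808, -0.00115129]), 'tau': array([-1.59230199e-04, -7.65770030e+01,  2.25062661e+00, -2.85944384e+01,
        1.52812799e-02,  1.29929880e-02,  3.88070802e-07]), 'tcp_pos': array([0.23749555, 0.63135151, 0.24142563]), 'orientation': array([-3.13987495e+00,  9.45431055e-05,  2.78179345e+00]), 'force': array([0.63295528, 0.3680481 , 0.66161631]), 'ft_torque': array([ 0.01158114,  0.05556028, -0.04361773]), 'opening': 0.0857348829698017}
scene [[525.3, 0.0, 321.2], [0.0, 525.3, 240.3], [0.0, 0.0, 1.0]] [[-0.902, 0.331, -0.277, 0.815], [0.431, 0.688, -0.584, 0.551], [-0.003, -0.646, -0.763, 0.785], [0.0, 0.0, 0.0, 1.0]]
scene breaker_single [([202.7, 338.1], 0.88)]
scene breaker_double [([244.0, 370.3], 0.69), ([293.2, 393.5], 0.52)]
scene breaker_triple [([291.1, 390.5], 0.62), ([266.1, 281.7], 0.36)]
scene fuse_1 [([256.5, 292.2], 0.79), ([245.7, 279.9], 0.73), ([231.2, 271.7], 0.59)]
scene track [([266.6, 279.6], 0.74)]
scene tray_two_bay [([153.8, 283.0], 0.86)]
scene tray_three_bay [([374.8, 426.4], 0.94)]
top [[529.1, 0.0, 320.1], [0.0, 529.1, 236.6], [0.0, 0.0, 1.0]] [[-0.123, -0.968, 0.219, 0.333], [-0.992, 0.121, -0.02, 0.011], [-0.007, -0.22, -0.975, 1.026], [0.0, 0.0, 0.0, 1.0]]
top breaker_single [([288.5, 262.3], 0.72), ([279.3, 383.4], 0.59)]
top breaker_double [([291.6, 318.4], 0.96)]
top breaker_triple [([288.9, 261.2], 0.68), ([192.7, 313.7], 0.28)]
top fuse_1 [([189.5, 331.5], 0.85), ([202.7, 298.8], 0.83), ([279.5, 381.8], 0.61), ([195.2, 316.2], 0.6)]
top track [([204.3, 322.6], 0.79)]
top tray_two_bay [([251.6, 475.3], 0.82)]
top tray_three_bay [([284.6, 170.4], 0.6)]
```

View pics/scene0.png

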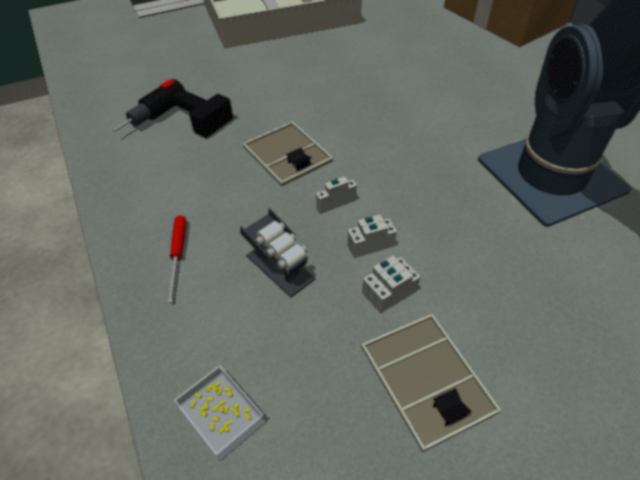

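View pics/top0.png

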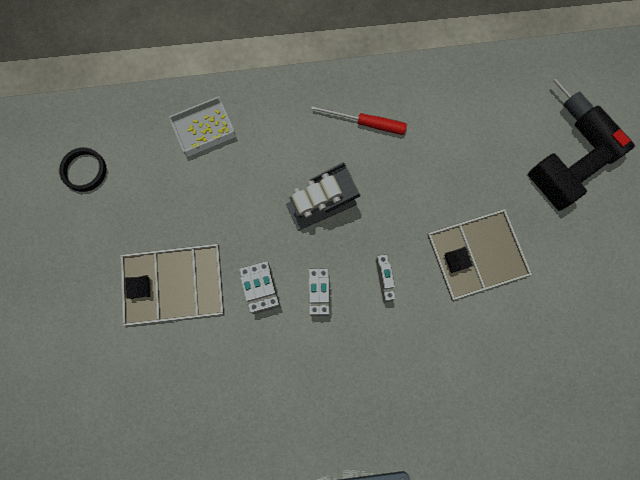

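Both pictures show the arrangement clearly: in "top", the three-bay tray is at left (~170,285), triple (258,287), double (318,292), single (386,278), two-bay tray at right (480,255), and the track with fuses (325,195), end fuse leftmost. I'll enlarge to pick corners.

```bash
python3 - <<'E'
import cv2,numpy as np
im=cv2.imread("pics/top0.png")
def crop(n,x,y,w,h,s):
    c=cv2.resize(im[y:y+h,x:x+w],None,fx=s,fy=s,interpolation=cv2.INTER_CUBIC)
    for i in range(0,w,10): cv2.putText(c,str(x+i),(i*s,8),0,.3,(0,255,255)); cv2.line(c,(i*s,0),(i*s,4),(0,255,255))
    for i in range(0,h,10): cv2.putText(c,str(y+i),(0,i*s+3),0,.3,(0,255,255))
    cv2.imwrite(f"pics/{n}.png",c)
crop("c1",230,245,180,80,4)
crop("c2",275,155,100,80,7)
E
```

```text
(no output)
```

View pics/c1.png

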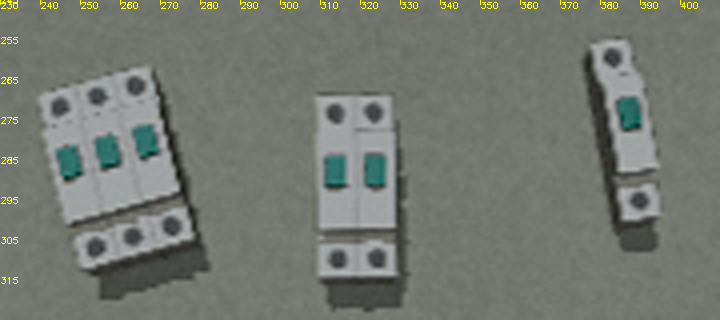

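View pics/c2.png

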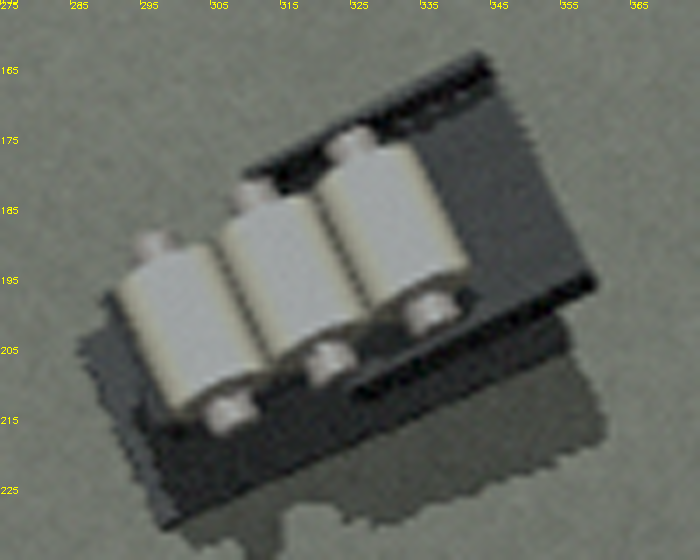

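```bash
cat > h.py <<'E'
from plant import *
import cv2,numpy as np
from scipy.optimize import least_squares
def K(n):
    c=calibration(n); return np.array(c["camera_matrix"]),np.array(c["world_from_camera"])
def proj(KT,P):
    k,T=KT; P=np.atleast_2d(P); c=(P-T[:3,3])@T[:3,:3]; u=c@k.T; return u[:,:2]/u[:,2:]
def plane(KT,uv,z):
    k,T=KT; uv=np.atleast_2d(np.array(uv,float)); d=np.c_[uv,np.ones(len(uv))]@np.linalg.inv(k).T@T[:3,:3].T
    o=T[:3,3]; s=(z-o[2])/d[:,2]; return (o+d*s[:,None])
def tf(p,M):
    c,s=np.cos(p[2]),np.sin(p[2]); M=np.atleast_2d(np.array(M,float))
    return np.c_[p[0]+c*M[:,0]-s*M[:,1],p[1]+s*M[:,0]+c*M[:,1],M[:,2]]
def fit(KT,M,uv,p0):
    r=least_squares(lambda p:(proj(KT,tf(p,M))-uv).ravel(),p0,loss="soft_l1"); return r.x,np.abs(r.fun).max()
E
python3 - <<'E'
from h import *
T=K("top")
def brk(w,pts):
    hw=w/2; M=np.array([[.0425,hw,.046],[.0425,-hw,.046],[-.0425,-hw,.046],[-.0425,hw,.046],[-.0225,hw,.064],[-.0225,-hw,.064]])
    pts=np.array(pts); c=plane(T,pts.mean(0),.05)[0]
    p,e=fit(T,M,pts,[c[0],c[1],0]); print(np.round(p,4),round(e,2))
brk(.054,[(240,268.75),(267.5,261.5),(279.2,304.2),(252,312.5),(247,301),(275.2,293)])
brk(.036,[(309.25,269),(328,269),(329.25,314),(309.75,314.2),(309.75,302),(329.2,302)])
brk(.018,[(377.5,256.2),(387.2,254.5),(395,299.2),(385.2,300),(384.5,288),(394.2,286.7)])
a=plane(T,[(297,189),(308,213.5)],.068); print(a, np.linalg.norm(a[0]-a[1]),a.mean(0))
# trays
im=cv2.imread("pics/top0.png"); hsv=cv2.cvtColor(im,cv2.COLOR_BGR2HSV)
m=(((im[:,:,2].astype(int)-im[:,:,0])>15)).astype(np.uint8)*255
m=cv2.morphologyEx(m,cv2.MORPH_CLOSE,np.ones((25,25)))
cs,_=cv2.findContours(m,0,1)
for c in cs:
    if cv2.contourArea(c)>3000:
        r=cv2.minAreaRect(c); ap=cv2.approxPolyDP(c,8,True)[:,0]; print(r, ap.tolist())
        hull=cv2.convexHull(c)[:,0]; print(len(hull))
E
```

```text
[0.4727 0.1144 0.1595] 0.85
[ 0.4503  0.0052 -0.1048] 0.69
[ 0.461  -0.122   0.0205] 0.64
[[0.64534498 0.02328429 0.068     ]
 [0.59500225 0.00825248 0.068     ]] 0.052539002546057055 [0.62017362 0.01576839 0.068     ]
((171.40838623046875, 284.8274841308594), (72.12398529052734, 98.48116302490234), 85.53284454345703) [[218, 249], [121, 256], [125, 323], [223, 313]]
10
((478.4208984375, 255.16114807128906), (69.40667724609375, 81.29374694824219), 71.14684295654297) [[504, 213], [431, 235], [452, 299], [527, 273]]
12
((317.84991455078125, 32.48789978027344), (55.4589729309082, 645.528564453125), 83.51317596435547) [[639, 0], [547, 0], [546, 17], [236, 37], [235, 14], [234, 40], [74, 54], [73, 33], [72, 57], [0, 68], [0, 94], [639, 23]]
14
```

```bash
python3 - <<'E'
import cv2,numpy as np
im=cv2.imread("pics/top0.png")
def crop(n,x,y,w,h,s):
    c=cv2.resize(im[y:y+h,x:x+w],None,fx=s,fy=s,interpolation=cv2.INTER_CUBIC)
    for i in range(0,w,10): cv2.putText(c,str(x+i),(i*s,8),0,.3,(0,255,255)); cv2.line(c,(i*s,0),(i*s,4),(0,255,255))
    for i in range(0,h,10): cv2.putText(c,str(y+i),(0,i*s+3),0,.3,(0,255,255))
    cv2.imwrite(f"pics/{n}.png",c)
crop("c3",110,235,125,100,6)
crop("c4",420,200,120,110,5)
E
```

```text
(no output)
```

View pics/c3.png

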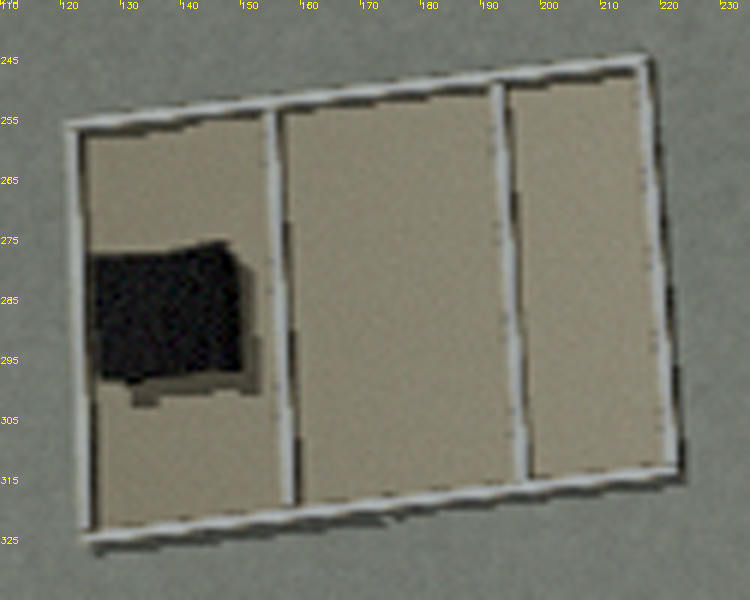

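View pics/c4.png

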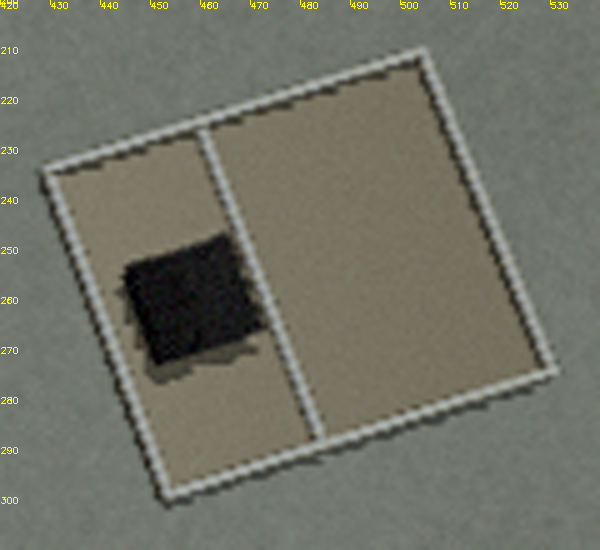

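```bash
python3 - <<'E'
from h import *
T=K("top"); S=K("scene")
def tray(ly,uv,nm):
    M=[[.069,ly/2,.012],[.069,-ly/2,.012],[-.069,-ly/2,.012],[-.069,ly/2,.012]]
    c=plane(T,np.mean(uv,0),.012)[0]; p,e=fit(T,M,np.array(uv),[c[0],c[1],0]); print(nm,np.round(p,4),round(e,2)); return p
t3=tray(.190,[(120.8,255.3),(218.7,244.5),(223,313.8),(124.3,325.5)],"three")
t2=tray(.162,[(428.4,234),(505,209.6),(531.6,274.2),(452.6,299.8)],"two")
M=[];uv=[]
px=[[(153,236),(232,417)],[(257,184),(330,367)],[(353,134),(435,317)]]
for k in range(3):
    y,z=.038-.02934*k,.068+.00624*k
    M+=[[.029,y,z+.006],[-.029,y,z]]
    uv+=[(a/7+275,b/7+155) for a,b in px[k]]
p,e=fit(T,M,np.array(uv),[.6,0,.2]); print("track",np.round(p,4),round(e,2),"fuse1",tf(p,[[0,.038,.068]]))
# scene overlay
im=cv2.imread("pics/scene0.png"); top=cv2.imread("pics/top0.png")
def poly(P,col):
    for K_,I in((S,im),(T,top)):
        u=proj(K_,P); cv2.polylines(I,[np.round(u*8).astype(int)],True,col,1,cv2.LINE_AA,3)
B={"t":(.4727,.1144,.1595,.027),"d":(.4503,.0052,-.1048,.018),"s":(.461,-.122,.0205,.009)}
for a,b,c,h in B.values():
    for L,z,col in((.0425,.046,(0,0,255)),(.0425,0,(0,255,0)),(.0225,.064,(255,0,255))):
        poly(tf((a,b,c),[[L,h,z],[L,-h,z],[-L,-h,z],[-L,h,z]]),col)
for q,l in((t3,.095),(t2,.081)): poly(tf(q,[[.069,l,.012],[.069,-l,.012],[-.069,-l,.012],[-.069,l,.012]]),(0,0,255))
for k in range(3):
    y,z=.038-.02934*k,.068+.00624*k
    poly(tf(p,[[.019,y+.015,z],[.019,y-.015,z],[-.019,y-.015,z],[-.019,y+.015,z]]),(0,0,255)); poly(tf(p,[[-.029,y,z],[.029,y,z]]),(0,255,0))
cv2.imwrite("pics/ovs.png",cv2.resize(im[110:460,220:520],None,fx=2,fy=2)[:600])
cv2.imwrite("pics/ovt.png",cv2.resize(top[150:330,110:540],None,fx=1.85,fy=1.85))
cv2.imwrite("pics/ovs.png",cv2.resize(im[120:320,230:430],None,fx=3,fy=3))
E
```

```text
three [ 0.5028  0.2856 -0.0074] 0.67
two [ 0.488  -0.3133  0.1835] 0.77
track [ 0.6296 -0.0208  0.2749] 1.62 fuse1 [[0.6193184  0.01572846 0.068     ]]
```

View pics/ovs.png

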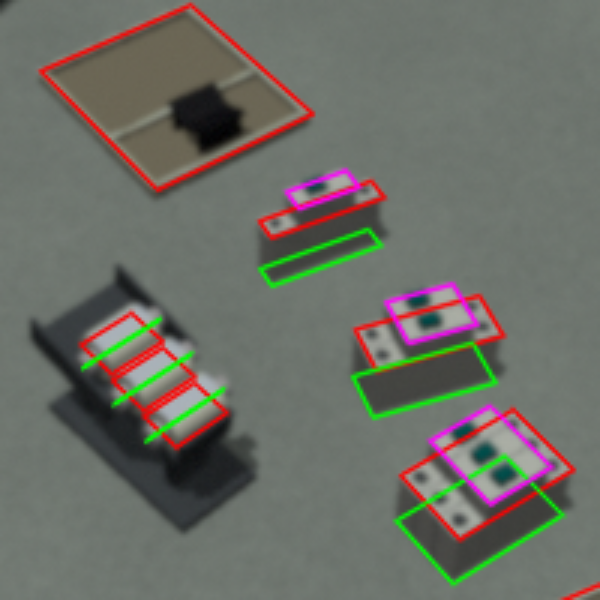

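View pics/ovt.png

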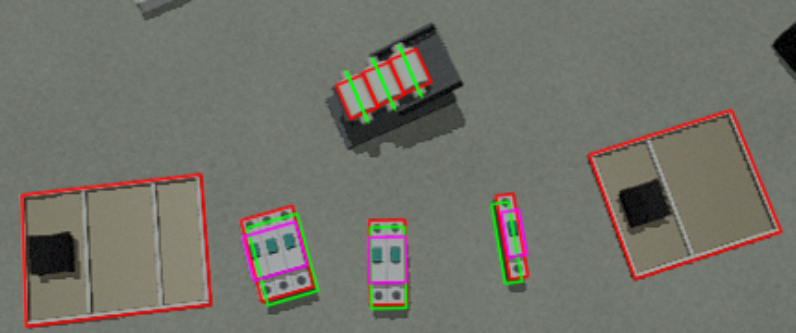

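Call:
carry_out:
  deltas:
    - {"grip":-1,"tx":6,"ty":-6,"tz":0,"wz":0.1}
    - {"grip":-1,"tx":12,"ty":-10,"tz":0,"wz":0.2}
    - {"grip":-1,"tx":18,"ty":-14,"tz":0,"wz":0.3}
    - {"grip":-1,"tx":24,"ty":-20,"tz":-2,"wz":0.38}
    - {"grip":-1,"tx":26,"ty":-30,"tz":-2,"wz":0.38}
    - {"grip":-1,"tx":26,"ty":-36,"tz":-2,"wz":0.38}
    - {"grip":-1,"tx":26,"ty":-42,"tz":-2,"wz":0.38}
    - {"grip":-1,"tx":24,"ty":-48,"tz":-2,"wz":0.38}
    - {"grip":-1,"tx":23,"ty":-54,"tz":-2,"wz":0.38}
    - {"grip":-1,"tx":22.3,"ty":-60,"tz":-2,"wz":0.38}
    - {"grip":-1,"tx":22.3,"ty":-66,"tz":-4,"wz":0.38}
    - {"grip":-1,"tx":22.3,"ty":-72,"tz":-6,"wz":0.38}

```text
validation failed for argument at $.de...
```

Call:
carry_out:
  deltas:
    - {"grip":-1,"tx":6,"ty":-6,"tz":0,"wx":0,"wy":0,"wz":0.1}
    - {"grip":-1,"tx":12,"ty":-10,"tz":0,"wx":0,"wy":0,"wz":0.2}
    - {"grip":-1,"tx":18,"ty":-14,"tz":0,"wx":0,"wy":0,"wz":0.3}
    - {"grip":-1,"tx":24,"ty":-20,"tz":-2,"wx":0,"wy":0,"wz":0.38}

```text
clock: 1.3
tcp_pos: [0.4319, 0.4734, 0.2331]
orientation: [3.14, 0.001, -3.119]
force: [0.4, 0.9, -1.3]
opening: 0.0857
```

Call:
carry_out:
  deltas:
    - {"grip":-1,"tx":4,"ty":-12,"tz":-2,"wx":0,"wy":0,"wz":0}
    - {"grip":-1,"tx":4,"ty":-18,"tz":-2,"wx":0,"wy":0,"wz":0}
    - {"grip":-1,"tx":3,"ty":-30,"tz":-2,"wx":0,"wy":0,"wz":0}
    - {"grip":-1,"tx":3,"ty":-30,"tz":-2,"wx":0,"wy":0,"wz":0}
    - {"grip":-1,"tx":1,"ty":-56,"tz":-4,"wx":0,"wy":0,"wz":0}
    - {"grip":-1,"tx":1,"ty":-56,"tz":-4,"wx":0,"wy":0,"wz":0}
    - {"grip":-1,"tx":1,"ty":-56,"tz":-4,"wx":0,"wy":0,"wz":0}
    - {"grip":-1,"tx":1,"ty":-56,"tz":-4,"wx":0,"wy":0,"wz":0}
    - {"grip":-1,"tx":1,"ty":-56,"tz":-4,"wx":0,"wy":0,"wz":0}
    - {"grip":-1,"tx":1,"ty":-56,"tz":-4,"wx":0,"wy":0,"wz":0}

```text
clock: 2.55
tcp_pos: [0.4389, -0.0907, 0.1925]
orientation: [-3.14, -0.0, -3.13]
force: [0.6, 2.0, -0.2]
opening: 0.0857
```

```bash
python3 - <<'E'
from h import *
s=read_state(); print(s["clock"],s["tcp_pos"],s["orientation"],s["joints"].round(2),s["qvel"].round(2))
W=K("wrist"); im=grab_frame("wrist").copy(); 
im=im[:,:,::-1].copy()
cv2.imwrite("pics/w1.png",im)
for a,b,c,h in ((.461,-.122,.0205,.009),(.4503,.0052,-.1048,.018)):
    for L,z,col in((.0425,.046,(0,0,255)),(.0225,.064,(255,0,255))):
        cv2.polylines(im,[np.round(proj(W,tf((a,b,c),[[L,h,z],[L,-h,z],[-L,-h,z],[-L,h,z]]))).astype(int)],True,col,1)
cv2.imwrite("pics/w1o.png",im)
E
```

```text
2.55 [ 0.43891351 -0.09066783  0.19249072] [-3.13995582e+00 -1.75926163e-04 -3.12957531e+00] [ 0.07  0.31  0.04  2.08 -0.01  0.76  1.7 ] [-0.01  0.01 -0.06 -0.01 -0.02  0.    0.01]
```

View pics/w1o.png

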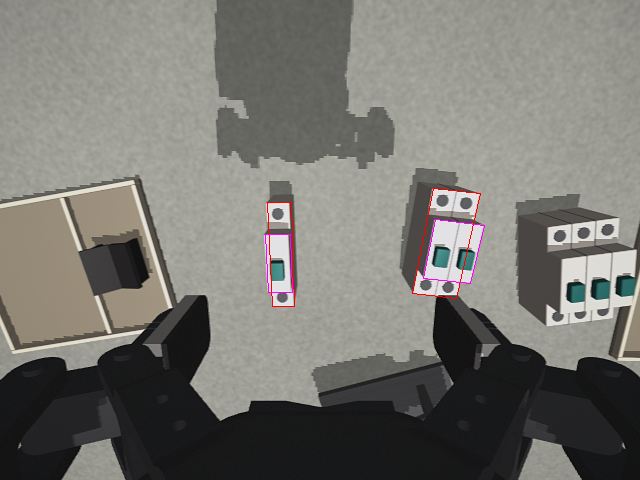

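Call:
carry_out:
  deltas:
    - {"grip":-1,"tx":2.2,"ty":-3.1,"tz":-3,"wx":0,"wy":0,"wz":0.01}
    - {"grip":-1,"tx":2.2,"ty":-3.1,"tz":-8,"wx":0,"wy":0,"wz":0.01}
    - {"grip":-1,"tx":2.2,"ty":-3.1,"tz":-12,"wx":0,"wy":0,"wz":0.01}
    - {"grip":-1,"tx":2.2,"ty":-3.1,"tz":-15,"wx":0,"wy":0,"wz":0.01}
    - {"grip":-1,"tx":2.2,"ty":-3.1,"tz":-15,"wx":0,"wy":0,"wz":0.01}
    - {"grip":-1,"tx":2.2,"ty":-3.1,"tz":-15,"wx":0,"wy":0,"wz":0.01}

```text
clock: 3.35
tcp_pos: [0.4626, -0.1161, 0.0434]
orientation: [3.141, 0.001, -3.11]
force: [0.9, -0.6, 1.0]
opening: 0.0856
```

```bash
python3 - <<'E'
from h import *
s=read_state(); print(s["clock"],s["tcp_pos"],s["orientation"],s["force"])
cv2.imwrite("pics/w2.png",grab_frame("wrist")[:,:,::-1])
E
```

```text
3.35 [ 0.46260872 -0.11605654  0.04335929] [ 3.14149614e+00  9.57126260e-04 -3.11013324e+00] [ 0.89934778 -0.57601459  1.00041665]
```

View pics/w2.png

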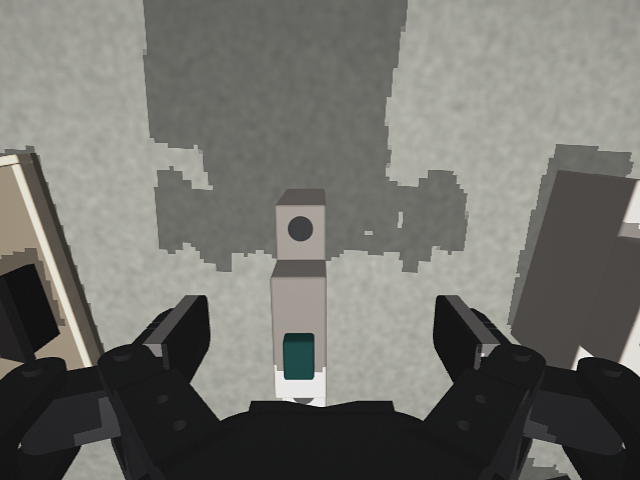

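Call:
carry_out:
  deltas:
    - {"grip":-1,"tx":-0.1,"ty":-0.7,"tz":-0.2,"wx":0,"wy":0,"wz":-0.02}
    - {"grip":-1,"tx":-0.1,"ty":-0.7,"tz":-0.2,"wx":0,"wy":0,"wz":-0.02}
    - {"grip":-1,"tx":-0.1,"ty":-0.7,"tz":-0.2,"wx":0,"wy":0,"wz":-0.02}

```text
clock: 3.78
tcp_pos: [0.461, -0.124, 0.0408]
orientation: [-3.141, 0.001, -3.132]
force: [0.0, -0.7, -0.3]
opening: 0.0852
```

```bash
python3 - <<'E'
from h import *
s=read_state(); print(s["clock"],s["tcp_pos"],s["orientation"],s["qvel"].round(3))
E
```

```text
3.775 [ 0.46100062 -0.12398874  0.04081883] [-3.14148303e+00  6.24738451e-04 -3.13175257e+00] [-0.003  0.003 -0.003 -0.     0.    -0.001 -0.001]
```

Call:
carry_out:
  deltas:
    - {"grip":1,"tx":0,"ty":0,"tz":0,"wx":0,"wy":0,"wz":0}
    - {"grip":1,"tx":0,"ty":0,"tz":0,"wx":0,"wy":0,"wz":0}
    - {"grip":1,"tx":0,"ty":0,"tz":0,"wx":0,"wy":0,"wz":0}
    - {"grip":1,"tx":0,"ty":0,"tz":0,"wx":0,"wy":0,"wz":0}
    - {"grip":1,"tx":0,"ty":0,"tz":0,"wx":0,"wy":0,"wz":0}
    - {"grip":1,"tx":0,"ty":0,"tz":0,"wx":0,"wy":0,"wz":0}

```text
clock: 4.53
tcp_pos: [0.4609, -0.1238, 0.0405]
orientation: [3.142, 0.0, -3.131]
force: [-0.5, 0.2, 2.5]
opening: 0.0171
```

```bash
python3 - <<'E'
from h import *
s=read_state(); print(s["clock"],s["tcp_pos"],s["orientation"],s["force"],s["opening"])
t3=(.5028,.2856,-.0074);t2=(.488,-.3133,.1835)
print("narrow",tf(t3,[[0,-.069,0],[0,-.008,0],[0,.061,0.037]]),"two",tf(t2,[[0,-.032,0],[0,.047,.037]]))
E
```

```text
4.525 [ 0.46091375 -0.12378871  0.04052281] [ 3.14159210e+00  1.25299900e-04 -3.13137351e+00] [-0.54858719  0.15073679  2.49626635] 0.017125787796887153
narrow [[0.5022894  0.21660189 0.        ]
 [0.5027408  0.27760022 0.        ]
 [0.5032514  0.34659833 0.037     ]] two [[ 0.4938391  -0.34476275  0.        ]
 [ 0.47942382 -0.26708908  0.037     ]]
```

Call:
carry_out:
  deltas:
    - {"grip":1,"tx":0,"ty":0,"tz":3,"wx":0,"wy":0,"wz":0}
    - {"grip":1,"tx":0,"ty":0,"tz":8,"wx":0,"wy":0,"wz":0}
    - {"grip":1,"tx":1,"ty":3,"tz":12,"wx":0,"wy":0,"wz":0}
    - {"grip":1,"tx":2,"ty":8,"tz":13,"wx":0,"wy":0,"wz":-0.02}
    - {"grip":1,"tx":3,"ty":13,"tz":13,"wx":0,"wy":0,"wz":-0.02}
    - {"grip":1,"tx":4.1,"ty":19,"tz":13,"wx":0,"wy":0,"wz":-0.02}
    - {"grip":1,"tx":4.1,"ty":25,"tz":13,"wx":0,"wy":0,"wz":-0.02}
    - {"grip":1,"tx":4.1,"ty":30,"tz":12,"wx":0,"wy":0,"wz":-0.02}
    - {"grip":1,"tx":4.1,"ty":33.9,"tz":11,"wx":0,"wy":0,"wz":-0.02}
    - {"grip":1,"tx":4.1,"ty":33.9,"tz":8,"wx":0,"wy":0,"wz":-0.02}
    - {"grip":1,"tx":4.1,"ty":33.9,"tz":5,"wx":0,"wy":0,"wz":-0.02}
    - {"grip":1,"tx":4.1,"ty":33.9,"tz":3,"wx":0,"wy":0,"wz":-0.02}

```text
clock: 6.02
tcp_pos: [0.501, 0.215, 0.0688]
orientation: [-3.141, -0.002, 3.132]
force: [-0.1, 0.4, -1.6]
opening: 0.0174
```

Call:
carry_out:
  deltas:
    - {"grip":1,"tx":0,"ty":0,"tz":0,"wx":0,"wy":0,"wz":0}
    - {"grip":1,"tx":0,"ty":0,"tz":0,"wx":0,"wy":0,"wz":0}
    - {"grip":1,"tx":0,"ty":0,"tz":0,"wx":0,"wy":0,"wz":0}

```text
clock: 6.4
tcp_pos: [0.5024, 0.2153, 0.0714]
orientation: [3.141, 0.001, 3.132]
force: [-0.6, 1.4, -1.1]
opening: 0.0173
```

```bash
python3 - <<'E'
from h import *
s=read_state(); print(s["clock"],s["tcp_pos"],s["orientation"],s["force"],s["opening"],s["qvel"].round(3))
W=K("wrist"); im=grab_frame("wrist")[:,:,::-1].copy()
t3=(.5028,.2856,-.0074)
for y in (.095,.029,-.045,-.095):
    cv2.polylines(im,[np.round(proj(W,tf(t3,[[.069,y,.012],[-.069,y,.012]]))).astype(int)],False,(0,0,255),1)
cv2.imwrite("pics/w3.png",im)
E
```

```text
6.4 [0.50239739 0.21534565 0.07142417] [3.14089988e+00 1.41911427e-03 3.13163311e+00] [-0.58087198  1.40912714 -1.05350102] 0.01726903618631057 [-0.    -0.002  0.002  0.004  0.001 -0.002 -0.001]
```

View pics/w3.png

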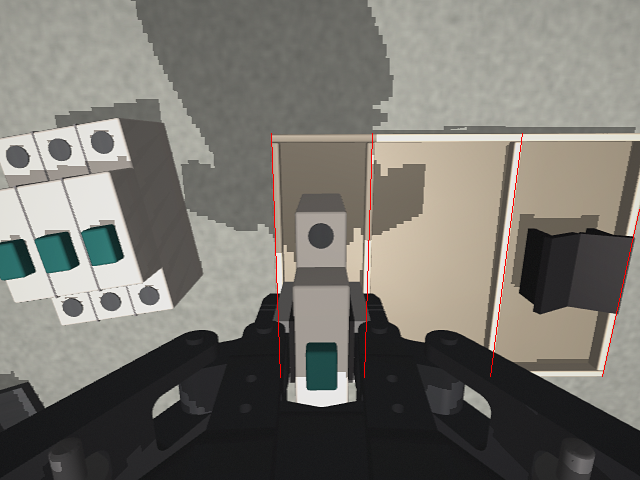

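Call:
carry_out:
  deltas:
    - {"grip":1,"tx":0,"ty":0,"tz":-1.2,"wx":0,"wy":0,"wz":0}
    - {"grip":1,"tx":0,"ty":0,"tz":-2,"wx":0,"wy":0,"wz":0}
    - {"grip":1,"tx":0,"ty":0,"tz":-2.5,"wx":0,"wy":0,"wz":0}
    - {"grip":1,"tx":0,"ty":0,"tz":-2.5,"wx":0,"wy":0,"wz":0}
    - {"grip":1,"tx":0,"ty":0,"tz":-2.5,"wx":0,"wy":0,"wz":0}

```text
clock: 7.08
tcp_pos: [0.5018, 0.2152, 0.0453]
orientation: [-3.141, -0.0, 3.132]
force: [0.5, 0.1, -1.4]
opening: 0.0169
```

Call:
carry_out:
  deltas:
    - {"grip":1,"tx":0,"ty":0,"tz":-0.12,"wx":0,"wy":0,"wz":0}
    - {"grip":1,"tx":0,"ty":0,"tz":-0.12,"wx":0,"wy":0,"wz":0}

```text
clock: 7.32
tcp_pos: [0.502, 0.2152, 0.0446]
orientation: [3.141, 0.0, 3.132]
force: [-0.7, -0.5, 3.8]
opening: 0.0175
```

Call:
carry_out:
  deltas:
    - {"grip":0,"tx":0,"ty":0,"tz":0,"wx":0,"wy":0,"wz":0}
    - {"grip":0,"tx":0,"ty":0,"tz":0,"wx":0,"wy":0,"wz":0}
    - {"grip":0,"tx":0,"ty":0,"tz":0,"wx":0,"wy":0,"wz":0}
    - {"grip":0,"tx":0,"ty":0,"tz":4,"wx":0,"wy":0,"wz":0}
    - {"grip":0,"tx":0,"ty":0,"tz":8,"wx":0,"wy":0,"wz":0}
    - {"grip":-1,"tx":0,"ty":-2,"tz":13,"wx":0,"wy":0,"wz":0}
    - {"grip":-1,"tx":-2,"ty":-8,"tz":13,"wx":0,"wy":0,"wz":-0.1}
    - {"grip":-1,"tx":-4,"ty":-14,"tz":11,"wx":0,"wy":0,"wz":-0.1}
    - {"grip":-1,"tx":-5.2,"ty":-19,"tz":9,"wx":0,"wy":0,"wz":-0.1}
    - {"grip":-1,"tx":-5.2,"ty":-21,"tz":9,"wx":0,"wy":0,"wz":-0.1}
    - {"grip":-1,"tx":-5.2,"ty":-21,"tz":9,"wx":0,"wy":0,"wz":-0.1}
    - {"grip":-1,"tx":-5.2,"ty":-21,"tz":9,"wx":0,"wy":0,"wz":-0.1}

```text
clock: 8.82
tcp_pos: [0.4503, 0.0061, 0.1344]
orientation: [3.141, 0.001, 3.033]
force: [-1.0, 0.3, -0.0]
opening: 0.085
```

```bash
python3 - <<'E'
from h import *
s=read_state(); print(s["clock"],s["tcp_pos"],s["orientation"],s["force"],s["opening"],s["qvel"].round(3))
W=K("wrist"); im=grab_frame("wrist")[:,:,::-1].copy()
for a,b,c,h in ((.4727,.1144,.1595,.027),(.4503,.0052,-.1048,.018)):
    for L,z,col in((.0425,.046,(0,0,255)),(.0225,.064,(255,0,255))):
        cv2.polylines(im,[np.round(proj(W,tf((a,b,c),[[L,h,z],[L,-h,z],[-L,-h,z],[-L,h,z]]))).astype(int)],True,col,1)
cv2.imwrite("pics/w4.png",im)
cv2.imwrite("pics/t4.png",grab_frame("top")[200:350,100:420,::-1].repeat(2,0).repeat(2,1))
E
```

```text
8.825 [0.45027277 0.00613032 0.13442113] [3.14098188e+00 5.54284716e-04 3.03254616e+00] [-1.01113349  0.34287277 -0.03742346] 0.08502299586899735 [-0.013 -0.    -0.003 -0.003  0.002  0.001  0.003]
```

View pics/w4.png

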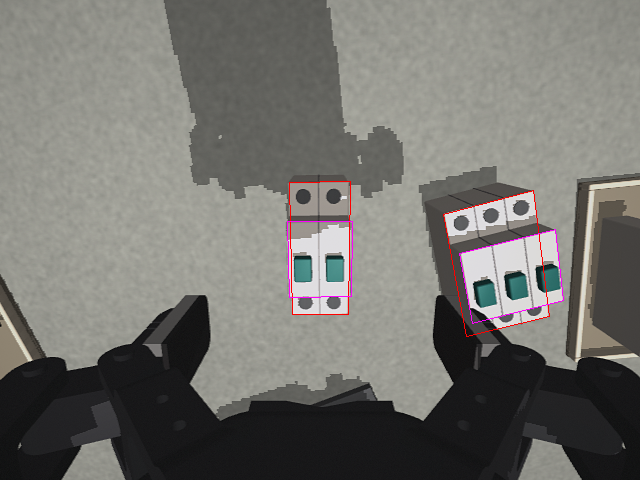

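View pics/t4.png

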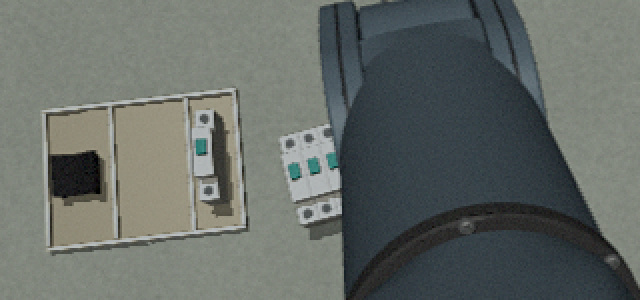

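Single stands in its narrow bay; the double at (320,245) matches its overlay and is centred between the jaws.

Call:
carry_out:
  deltas:
    - {"grip":-1,"tx":0,"ty":-0.1,"tz":-4,"wx":0,"wy":0,"wz":0}
    - {"grip":-1,"tx":0,"ty":-0.1,"tz":-7.5,"wx":0,"wy":0,"wz":0}
    - {"grip":-1,"tx":0,"ty":-0.1,"tz":-9.4,"wx":0,"wy":0,"wz":0}
    - {"grip":-1,"tx":0,"ty":-0.1,"tz":-9.4,"wx":0,"wy":0,"wz":0}
    - {"grip":-1,"tx":0,"ty":-0.1,"tz":-9.4,"wx":0,"wy":0,"wz":0}
    - {"grip":1,"tx":0,"ty":-0.1,"tz":-9.4,"wx":0,"wy":0,"wz":0}
    - {"grip":1,"tx":0,"ty":-0.1,"tz":-9.4,"wx":0,"wy":0,"wz":0}
    - {"grip":1,"tx":0,"ty":-0.1,"tz":-9.4,"wx":0,"wy":0,"wz":0}
    - {"grip":1,"tx":0,"ty":-0.1,"tz":-9.4,"wx":0,"wy":0,"wz":0}
    - {"grip":1,"tx":0,"ty":-0.1,"tz":-9.4,"wx":0,"wy":0,"wz":0}
    - {"grip":1,"tx":0,"ty":-0.1,"tz":-9.4,"wx":0,"wy":0,"wz":0}

```text
clock: 10.3
tcp_pos: [0.4501, 0.0042, 0.0408]
orientation: [3.141, 0.001, 3.032]
force: [-1.0, 0.8, 8.2]
opening: 0.0354
```

Call:
carry_out:
  deltas:
    - {"grip":1,"tx":0,"ty":0,"tz":3,"wx":0,"wy":0,"wz":0}
    - {"grip":1,"tx":0,"ty":0,"tz":8,"wx":0,"wy":0,"wz":0}
    - {"grip":1,"tx":1,"ty":3,"tz":12,"wx":0,"wy":0,"wz":0}
    - {"grip":1,"tx":2,"ty":8,"tz":13,"wx":0,"wy":0,"wz":0.1}
    - {"grip":1,"tx":3,"ty":13,"tz":13,"wx":0,"wy":0,"wz":0.1}
    - {"grip":1,"tx":5.2,"ty":18,"tz":13,"wx":0,"wy":0,"wz":0.1}
    - {"grip":1,"tx":5.2,"ty":23,"tz":13,"wx":0,"wy":0,"wz":0.1}
    - {"grip":1,"tx":5.2,"ty":27.3,"tz":11,"wx":0,"wy":0,"wz":0.1}
    - {"grip":1,"tx":5.2,"ty":27.3,"tz":7,"wx":0,"wy":0,"wz":0.1}
    - {"grip":1,"tx":5.2,"ty":27.3,"tz":4,"wx":0,"wy":0,"wz":0.1}
    - {"grip":1,"tx":5.2,"ty":27.3,"tz":2,"wx":0,"wy":0,"wz":0.1}
    - {"grip":1,"tx":5.2,"ty":27.3,"tz":2,"wx":0,"wy":0,"wz":0.1}

```text
clock: 11.8
tcp_pos: [0.5006, 0.2764, 0.0587]
orientation: [-3.139, -0.003, 3.132]
force: [0.5, -0.4, -2.7]
opening: 0.0353
```

```bash
python3 - <<'E'
from h import *
s=read_state(); print(s["clock"],s["tcp_pos"],s["orientation"],s["force"],s["opening"],s["qvel"].round(3))
W=K("wrist"); im=grab_frame("wrist")[:,:,::-1].copy()
cv2.imwrite("pics/w5.png",im)
E
```

```text
11.8 [0.50057535 0.27639217 0.05871645] [-3.13943118 -0.0033124   3.13182042] [ 0.45319012 -0.36822089 -2.66445697] 0.03530284802749506 [ 0.002 -0.036  0.005 -0.027  0.001  0.023  0.001]
```

View pics/w5.png

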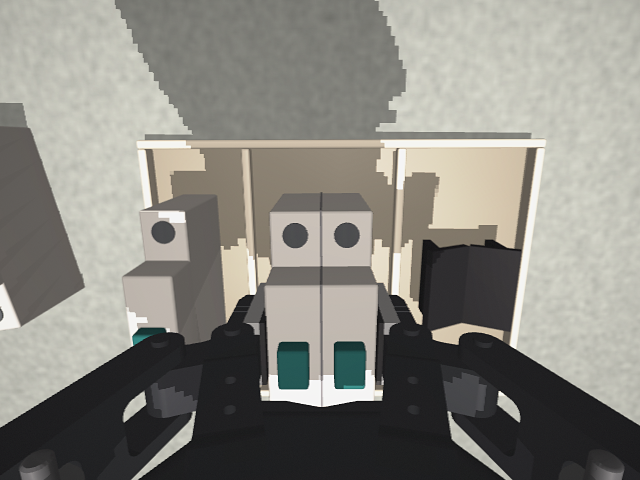

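Call:
carry_out:
  deltas:
    - {"grip":1,"tx":0,"ty":0,"tz":-0.8,"wx":0,"wy":0,"wz":0}
    - {"grip":1,"tx":0,"ty":0,"tz":-1.4,"wx":0,"wy":0,"wz":0}
    - {"grip":1,"tx":0,"ty":0,"tz":-1.4,"wx":0,"wy":0,"wz":0}
    - {"grip":1,"tx":0,"ty":0,"tz":-1.4,"wx":0,"wy":0,"wz":0}

```text
clock: 12.35
tcp_pos: [0.502, 0.2772, 0.0465]
orientation: [3.141, 0.0, 3.132]
force: [0.4, -0.2, -2.9]
opening: 0.0349
```

Call:
carry_out:
  deltas:
    - {"grip":1,"tx":0,"ty":0,"tz":-0.1,"wx":0,"wy":0,"wz":0}
    - {"grip":1,"tx":0,"ty":0,"tz":-0.2,"wx":0,"wy":0,"wz":0}
    - {"grip":1,"tx":0,"ty":0,"tz":-0.2,"wx":0,"wy":0,"wz":0}

```text
clock: 12.72
tcp_pos: [0.502, 0.2773, 0.0449]
orientation: [3.141, 0.001, 3.132]
force: [-1.3, -0.1, 4.6]
opening: 0.0351
```

Call:
carry_out:
  deltas:
    - {"grip":-0.15,"tx":0,"ty":0,"tz":0,"wx":0,"wy":0,"wz":0}
    - {"grip":-0.15,"tx":0,"ty":0,"tz":0,"wx":0,"wy":0,"wz":0}
    - {"grip":-0.15,"tx":0,"ty":0,"tz":0,"wx":0,"wy":0,"wz":0}
    - {"grip":-0.15,"tx":0,"ty":0,"tz":3,"wx":0,"wy":0,"wz":0}
    - {"grip":-0.15,"tx":0,"ty":0,"tz":8,"wx":0,"wy":0,"wz":0}
    - {"grip":-1,"tx":0,"ty":-2,"tz":12,"wx":0,"wy":0,"wz":0}
    - {"grip":-1,"tx":-1,"ty":-7,"tz":12,"wx":0,"wy":0,"wz":0.17}
    - {"grip":-1,"tx":-2.9,"ty":-13,"tz":11,"wx":0,"wy":0,"wz":0.17}
    - {"grip":-1,"tx":-2.9,"ty":-16.3,"tz":9,"wx":0,"wy":0,"wz":0.17}
    - {"grip":-1,"tx":-2.9,"ty":-16.3,"tz":9,"wx":0,"wy":0,"wz":0.17}
    - {"grip":-1,"tx":-2.9,"ty":-16.3,"tz":9,"wx":0,"wy":0,"wz":0.17}

```text
clock: 14.1
tcp_pos: [0.4733, 0.115, 0.1345]
orientation: [3.141, 0.001, -2.981]
force: [-0.2, 0.6, 0.4]
opening: 0.0858
```

```bash
python3 - <<'E'
from h import *
s=read_state(); print(s["clock"],s["tcp_pos"],s["orientation"],s["force"],s["opening"],s["qvel"].round(3))
W=K("wrist"); im=grab_frame("wrist")[:,:,::-1].copy()
for a,b,c,h in ((.4727,.1144,.1595,.027),):
    for L,z,col in((.0425,.046,(0,0,255)),(.0225,.064,(255,0,255))):
        cv2.polylines(im,[np.round(proj(W,tf((a,b,c),[[L,h,z],[L,-h,z],[-L,-h,z],[-L,h,z]]))).astype(int)],True,col,1)
cv2.imwrite("pics/w6.png",im)
E
```

```text
14.1 [0.4732836  0.11499634 0.13450635] [ 3.14100577e+00  6.23802595e-04 -2.98113754e+00] [-0.17791326  0.64221903  0.38931673] 0.08577527547389147 [-0.02  -0.001 -0.006 -0.011  0.     0.003 -0.001]
```

View pics/w6.png

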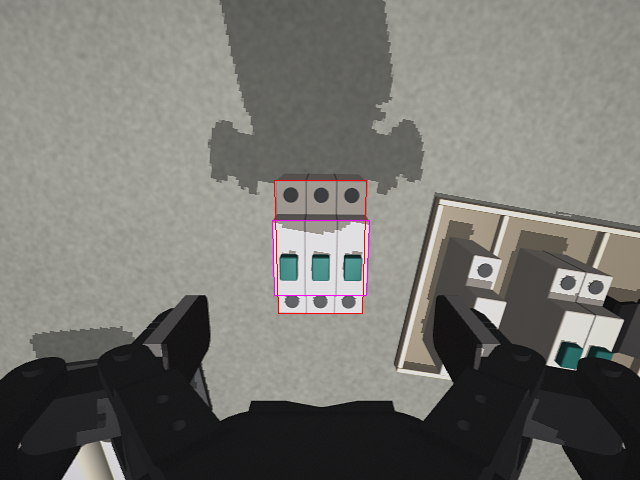

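Call:
carry_out:
  deltas:
    - {"grip":-1,"tx":0,"ty":0,"tz":-4,"wx":0,"wy":0,"wz":0}
    - {"grip":-1,"tx":0,"ty":0,"tz":-7.5,"wx":0,"wy":0,"wz":0}
    - {"grip":-1,"tx":0,"ty":0,"tz":-9.4,"wx":0,"wy":0,"wz":0}
    - {"grip":-1,"tx":0,"ty":0,"tz":-9.4,"wx":0,"wy":0,"wz":0}
    - {"grip":-1,"tx":0,"ty":0,"tz":-9.4,"wx":0,"wy":0,"wz":0}
    - {"grip":1,"tx":0,"ty":0,"tz":-9.4,"wx":0,"wy":0,"wz":0}
    - {"grip":1,"tx":0,"ty":0,"tz":-9.4,"wx":0,"wy":0,"wz":0}
    - {"grip":1,"tx":0,"ty":0,"tz":-9.4,"wx":0,"wy":0,"wz":0}
    - {"grip":1,"tx":0,"ty":0,"tz":-9.4,"wx":0,"wy":0,"wz":0}
    - {"grip":1,"tx":0,"ty":0,"tz":-9.4,"wx":0,"wy":0,"wz":0}

```text
clock: 15.4
tcp_pos: [0.4734, 0.1144, 0.0412]
orientation: [3.141, 0.002, -2.982]
force: [-1.0, -0.9, 9.3]
opening: 0.0532
```

Call:
carry_out:
  deltas:
    - {"grip":1,"tx":0,"ty":0,"tz":3,"wx":0,"wy":0,"wz":0}
    - {"grip":1,"tx":0,"ty":0,"tz":8,"wx":0,"wy":0,"wz":0}
    - {"grip":1,"tx":0,"ty":-3,"tz":12,"wx":0,"wy":0,"wz":0}
    - {"grip":1,"tx":0,"ty":-8,"tz":12,"wx":0,"wy":0,"wz":0}
    - {"grip":1,"tx":0,"ty":-13,"tz":12,"wx":0,"wy":0,"wz":0}
    - {"grip":1,"tx":0,"ty":-19,"tz":12,"wx":0,"wy":0,"wz":0}
    - {"grip":1,"tx":1,"ty":-25,"tz":12,"wx":0,"wy":0,"wz":0.02}
    - {"grip":1,"tx":1,"ty":-31,"tz":12,"wx":0,"wy":0,"wz":0.02}
    - {"grip":1,"tx":2,"ty":-37,"tz":12,"wx":0,"wy":0,"wz":0.02}
    - {"grip":1,"tx":2,"ty":-42,"tz":11,"wx":0,"wy":0,"wz":0.02}
    - {"grip":1,"tx":2,"ty":-45.9,"tz":9,"wx":0,"wy":0,"wz":0.02}
    - {"grip":1,"tx":2,"ty":-45.9,"tz":7,"wx":0,"wy":0,"wz":0.02}

```text
clock: 16.9
tcp_pos: [0.4913, -0.3492, 0.1096]
orientation: [-3.14, -0.001, -2.967]
force: [-0.5, 2.1, -3.4]
opening: 0.053
```

Call:
carry_out:
  deltas:
    - {"grip":1,"tx":0,"ty":0,"tz":-3,"wx":0,"wy":0,"wz":0}
    - {"grip":1,"tx":0,"ty":0,"tz":-5,"wx":0,"wy":0,"wz":0}
    - {"grip":1,"tx":0,"ty":0,"tz":-5,"wx":0,"wy":0,"wz":0}
    - {"grip":1,"tx":0,"ty":0,"tz":-5,"wx":0,"wy":0,"wz":0}

```text
clock: 17.4
tcp_pos: [0.4931, -0.345, 0.061]
orientation: [-3.141, 0.001, -2.961]
force: [0.8, -0.6, -3.5]
opening: 0.0529
```

```bash
python3 - <<'E'
from h import *
s=read_state(); print(s["clock"],s["tcp_pos"],s["orientation"],s["force"],s["opening"],s["qvel"].round(3),s["joints"].round(2))
W=K("wrist"); im=grab_frame("wrist")[:,:,::-1].copy()
t2=(.488,-.3133,.1835)
for y in (.081,.015,-.081):
    cv2.polylines(im,[np.round(proj(W,tf(t2,[[.069,y,.012],[-.069,y,.012]]))).astype(int)],False,(0,0,255),1)
cv2.imwrite("pics/w7.png",im)
E
```

```text
17.4 [ 0.49311909 -0.34501696  0.06103339] [-3.14107018e+00  5.06679764e-04 -2.96143552e+00] [ 0.8141728  -0.55702236 -3.53657559] 0.052932294898462594 [-0.001 -0.012  0.001 -0.005  0.002 -0.003 -0.001] [ 0.54  0.67 -0.    1.83  0.01  0.64  2.28]
```

View pics/w7.png

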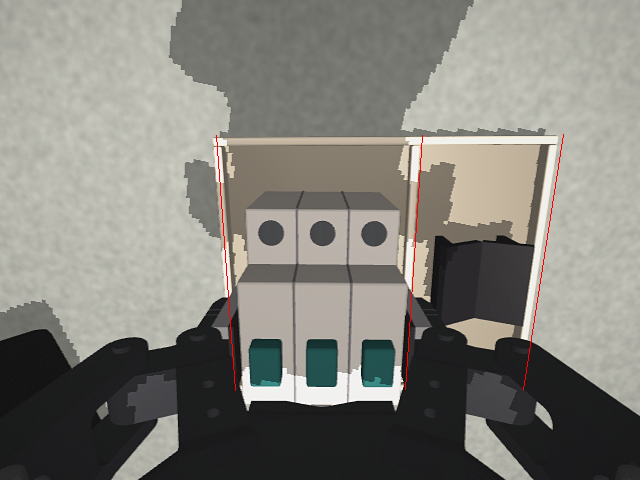

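Call:
carry_out:
  deltas:
    - {"grip":1,"tx":0,"ty":0,"tz":-0.8,"wx":0,"wy":0,"wz":0}
    - {"grip":1,"tx":0,"ty":0,"tz":-1.4,"wx":0,"wy":0,"wz":0}
    - {"grip":1,"tx":0,"ty":0,"tz":-1.4,"wx":0,"wy":0,"wz":0}
    - {"grip":1,"tx":0,"ty":0,"tz":-1.5,"wx":0,"wy":0,"wz":0}
    - {"grip":1,"tx":0,"ty":0,"tz":-1.5,"wx":0,"wy":0,"wz":0}

```text
clock: 18.08
tcp_pos: [0.4929, -0.3448, 0.0454]
orientation: [-3.141, 0.0, -2.961]
force: [-0.2, 0.4, -3.3]
opening: 0.0531
```

Call:
carry_out:
  deltas:
    - {"grip":1,"tx":0,"ty":0,"tz":-0.1,"wx":0,"wy":0,"wz":0}
    - {"grip":1,"tx":0,"ty":0,"tz":-0.1,"wx":0,"wy":0,"wz":0}

```text
clock: 18.32
tcp_pos: [0.4929, -0.3449, 0.0453]
orientation: [-3.141, 0.0, -2.961]
force: [-3.6, 1.8, 9.1]
opening: 0.0531
```

Call:
carry_out:
  deltas:
    - {"grip":-0.7,"tx":0,"ty":0,"tz":0,"wx":0,"wy":0,"wz":0}
    - {"grip":-0.7,"tx":0,"ty":0,"tz":0,"wx":0,"wy":0,"wz":0}
    - {"grip":-0.7,"tx":0,"ty":0,"tz":0,"wx":0,"wy":0,"wz":0}
    - {"grip":-0.7,"tx":0,"ty":0,"tz":3,"wx":0,"wy":0,"wz":0}
    - {"grip":-0.7,"tx":0,"ty":0,"tz":8,"wx":0,"wy":0,"wz":0}
    - {"grip":-1,"tx":1,"ty":2,"tz":13,"wx":0,"wy":0,"wz":-0.18}
    - {"grip":-1,"tx":3,"ty":7,"tz":15,"wx":0,"wy":0,"wz":-0.36}
    - {"grip":-1,"tx":5,"ty":13,"tz":15,"wx":0,"wy":0,"wz":-0.54}
    - {"grip":-1,"tx":7,"ty":19,"tz":15,"wx":0,"wy":0,"wz":-0.72}
    - {"grip":-1,"tx":9,"ty":25,"tz":15,"wx":0,"wy":0,"wz":-0.9}
    - {"grip":-1,"tx":11,"ty":31,"tz":15,"wx":0,"wy":0,"wz":-1.08}
    - {"grip":-1,"tx":12.6,"ty":36.1,"tz":13,"wx":0,"wy":0,"wz":-1.26}

```text
clock: 19.82
tcp_pos: [0.6204, 0.0187, 0.1753]
orientation: [3.138, 0.001, 2.057]
force: [1.0, -1.2, -0.8]
opening: 0.0855
```

Call:
carry_out:
  deltas:
    - {"grip":-1,"tx":0,"ty":0,"tz":0,"wx":0,"wy":0,"wz":-0.18}
    - {"grip":-1,"tx":0,"ty":0,"tz":0,"wx":0,"wy":0,"wz":-0.21}
    - {"grip":-1,"tx":0,"ty":0,"tz":0,"wx":0,"wy":0,"wz":-0.21}

```text
clock: 20.2
tcp_pos: [0.6188, 0.0151, 0.1745]
orientation: [3.142, 0.001, 1.853]
force: [0.3, -1.4, 0.4]
opening: 0.0856
```

```bash
cat > look.py <<'E'
from h import *
import sys
s=read_state(); print(s["clock"],s["tcp_pos"].round(4),s["orientation"].round(3),s["force"].round(1),s["opening"],s["joints"].round(2))
W=K("wrist"); im=grab_frame("wrist")[:,:,::-1].copy()
p=(.6296,-.0208,.2749)
cv2.imwrite("pics/r%s"%sys.argv[1],im)
for k in range(3):
    y,z=.038-.02934*k,.068+.00624*k
    for q,col in (([[.019,y+.015,z],[.019,y-.015,z],[-.019,y-.015,z],[-.019,y+.015,z]],(0,0,255)),([[-.029,y,z],[.029,y,z]],(0,255,0))):
        cv2.polylines(im,[np.round(proj(W,tf(p,q))).astype(int)],True,col,1)
for q,l,d,c in (((.5028,.2856,-.0074),.095,(.029,-.045),.061),((.488,-.3133,.1835),.081,(.015,),.047)):
    for y in (l,-l)+d: 
        uv=proj(W,tf(q,[[.069,y,.012],[-.069,y,.012],[.02,c,.033],[-.02,c,.033]]))
        if np.abs(uv).max()<3000:
            cv2.polylines(im,[np.round(uv[:2]).astype(int)],False,(0,0,255),1); cv2.polylines(im,[np.round(uv[2:]).astype(int)],False,(0,255,0),1)
cv2.imwrite("pics/%s"%sys.argv[1],im)
E
python3 look.py w8.png
```

```text
20.2 [0.6188 0.0151 0.1745] [3.142e+00 1.000e-03 1.853e+00] [ 0.3 -1.4  0.4] 0.08555717141084374 [-0.35  0.59  0.41  1.69 -0.28  0.92  0.45]
```

View pics/w8.png

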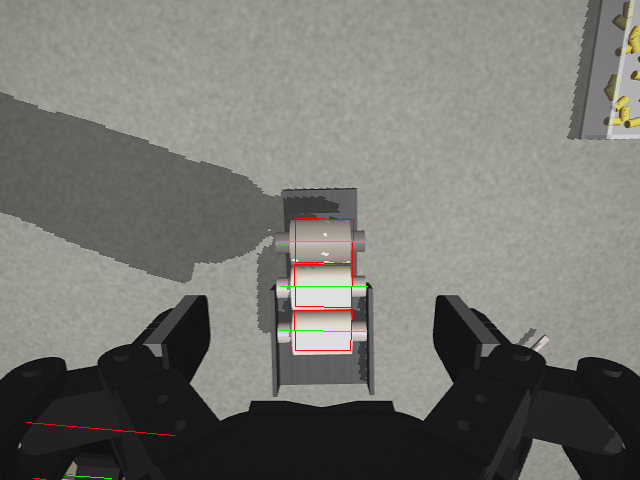

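Call:
carry_out:
  deltas:
    - {"grip":-1,"tx":0.05,"ty":0.05,"tz":-5,"wx":0,"wy":0,"wz":0}
    - {"grip":-1,"tx":0.05,"ty":0.05,"tz":-9,"wx":0,"wy":0,"wz":0}
    - {"grip":-1,"tx":0.05,"ty":0.05,"tz":-11.7,"wx":0,"wy":0,"wz":0}
    - {"grip":-1,"tx":0.05,"ty":0.05,"tz":-11.7,"wx":0,"wy":0,"wz":0}
    - {"grip":-1,"tx":0.05,"ty":0.05,"tz":-11.7,"wx":0,"wy":0,"wz":0}

```text
clock: 20.88
tcp_pos: [0.6201, 0.0159, 0.0586]
orientation: [3.14, 0.0, 1.852]
force: [-0.0, 1.0, 0.3]
opening: 0.085
```

```bash
python3 look.py w9.png
```

```text
20.875 [0.6201 0.0159 0.0586] [3.14  0.    1.852] [-0.   1.   0.3] 0.08496953726298677 [-0.3   0.73  0.33  1.79 -0.35  0.68  0.51]
```

View pics/w9.png

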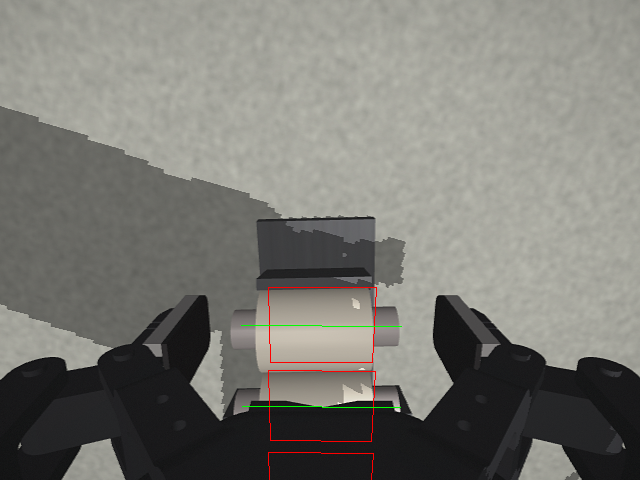

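Call:
carry_out:
  deltas:
    - {"grip":-1,"tx":-0.2,"ty":-0.05,"tz":-0.1,"wx":0,"wy":0,"wz":0}
    - {"grip":-1,"tx":-0.2,"ty":-0.05,"tz":-0.1,"wx":0,"wy":0,"wz":0}
    - {"grip":0,"tx":-0.2,"ty":-0.05,"tz":-0.1,"wx":0,"wy":0,"wz":0}
    - {"grip":1,"tx":-0.2,"ty":-0.05,"tz":-0.1,"wx":0,"wy":0,"wz":0}
    - {"grip":1,"tx":-0.2,"ty":-0.05,"tz":-0.1,"wx":0,"wy":0,"wz":0}
    - {"grip":1,"tx":-0.2,"ty":-0.05,"tz":-0.1,"wx":0,"wy":0,"wz":0}
    - {"grip":1,"tx":-0.2,"ty":-0.05,"tz":-0.1,"wx":0,"wy":0,"wz":0}

```text
clock: 21.8
tcp_pos: [0.6174, 0.0163, 0.0568]
orientation: [3.141, -0.0, 1.852]
force: [-2.5, 0.2, 7.0]
opening: 0.0563
```

```bash
python3 look.py w10.png
```

```text
21.8 [0.6174 0.0163 0.0568] [ 3.141 -0.     1.852] [-2.5  0.2  7. ] 0.05633337488512782 [-0.3   0.73  0.33  1.8  -0.36  0.68  0.51]
```

View pics/rw10.png

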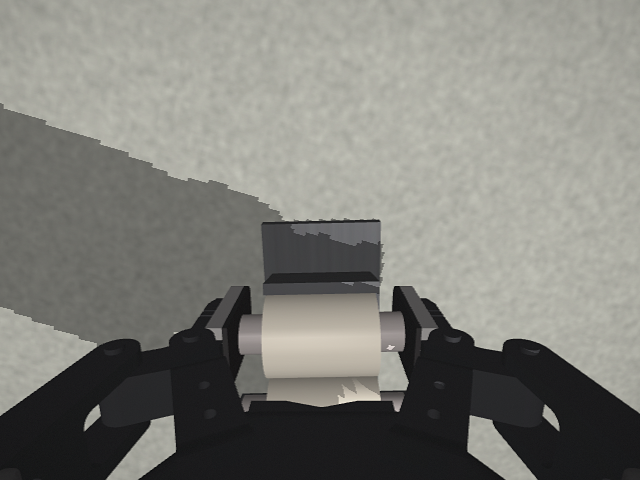

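Call:
carry_out:
  deltas:
    - {"grip":1,"tx":0,"ty":0,"tz":1,"wx":0,"wy":0,"wz":0}
    - {"grip":1,"tx":0,"ty":0,"tz":2.5,"wx":0,"wy":0,"wz":0}
    - {"grip":1,"tx":0,"ty":0,"tz":5,"wx":0,"wy":0,"wz":0}
    - {"grip":1,"tx":0,"ty":0,"tz":9,"wx":0,"wy":0,"wz":0}
    - {"grip":1,"tx":-1,"ty":3,"tz":12,"wx":0,"wy":0,"wz":-0.1}
    - {"grip":1,"tx":-3,"ty":8,"tz":12,"wx":0,"wy":0,"wz":-0.2}
    - {"grip":1,"tx":-5,"ty":13,"tz":12,"wx":0,"wy":0,"wz":-0.29}
    - {"grip":1,"tx":-7,"ty":18,"tz":12,"wx":0,"wy":0,"wz":-0.29}
    - {"grip":1,"tx":-9,"ty":23,"tz":12,"wx":0,"wy":0,"wz":-0.29}
    - {"grip":1,"tx":-11.4,"ty":28,"tz":12,"wx":0,"wy":0,"wz":-0.29}
    - {"grip":1,"tx":-11.4,"ty":33,"tz":10,"wx":0,"wy":0,"wz":-0.29}
    - {"grip":1,"tx":-11.4,"ty":33,"tz":7,"wx":0,"wy":0,"wz":-0.29}

```text
clock: 23.35
tcp_pos: [0.5024, 0.3523, 0.1269]
orientation: [3.14, -0.004, 1.569]
force: [0.3, -0.2, -0.9]
opening: 0.057
```

Call:
carry_out:
  deltas:
    - {"grip":1,"tx":0,"ty":0,"tz":-3,"wx":0,"wy":0,"wz":0}
    - {"grip":1,"tx":0,"ty":0,"tz":-5,"wx":0,"wy":0,"wz":0}
    - {"grip":1,"tx":0,"ty":0,"tz":-5,"wx":0,"wy":0,"wz":0}
    - {"grip":1,"tx":0,"ty":0,"tz":-5,"wx":0,"wy":0,"wz":0}

```text
clock: 23.85
tcp_pos: [0.504, 0.3464, 0.0776]
orientation: [3.14, -0.001, 1.562]
force: [-0.1, -0.3, -0.0]
opening: 0.0569
```

```bash
python3 look.py w11.png; python3 - <<'E'
from h import *
for n in ("scene","top"): cv2.imwrite(f"pics/{n}11.png",grab_frame(n)[:,:,::-1])
E
```

```text
23.85 [0.504  0.3464 0.0776] [ 3.140e+00 -1.000e-03  1.562e+00] [-0.1 -0.3 -0. ] 0.0568668024956935 [-0.95  0.71  0.45  1.8  -0.44  0.73 -0.27]
```

View pics/w11.png

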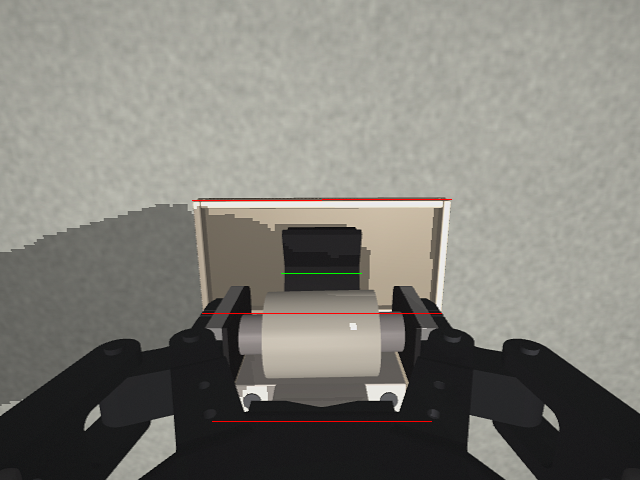

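View pics/scene11.png

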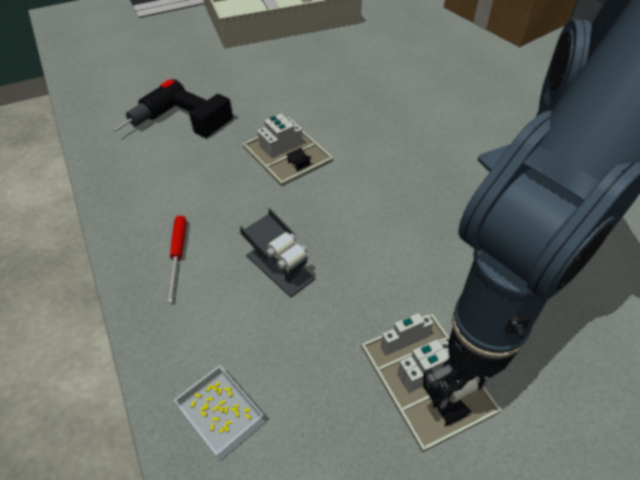

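View pics/top11.png

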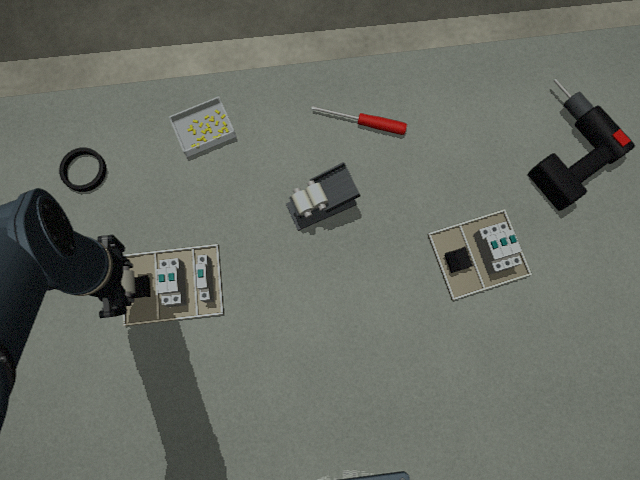

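Call:
carry_out:
  deltas:
    - {"grip":1,"tx":-0.05,"ty":0,"tz":-2,"wx":0,"wy":0,"wz":0}
    - {"grip":1,"tx":-0.05,"ty":0,"tz":-3.5,"wx":0,"wy":0,"wz":0}
    - {"grip":1,"tx":-0.05,"ty":0,"tz":-4.5,"wx":0,"wy":0,"wz":0}
    - {"grip":1,"tx":-0.05,"ty":0,"tz":-4.7,"wx":0,"wy":0,"wz":0}
    - {"grip":1,"tx":-0.05,"ty":0,"tz":-4.7,"wx":0,"wy":0,"wz":0}

```text
clock: 24.62
tcp_pos: [0.5031, 0.3461, 0.0294]
orientation: [3.141, -0.0, 1.562]
force: [0.1, 0.0, -0.1]
opening: 0.0567
```

```bash
python3 look.py w12.png
```

```text
24.625 [0.5031 0.3461 0.0294] [ 3.141 -0.     1.562] [ 0.1  0.  -0.1] 0.05667077247120836 [-0.92  0.77  0.4   1.83 -0.48  0.63 -0.24]
```

View pics/w12.png

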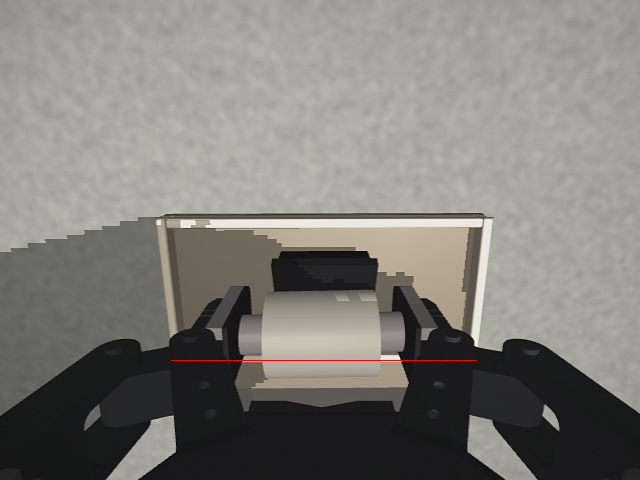

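Call:
carry_out:
  deltas:
    - {"grip":1,"tx":0,"ty":0,"tz":-0.2,"wx":0,"wy":0,"wz":0}
    - {"grip":1,"tx":0,"ty":0,"tz":-0.2,"wx":0,"wy":0,"wz":0}

```text
clock: 24.92
tcp_pos: [0.5029, 0.3462, 0.0274]
orientation: [3.142, -0.0, 1.562]
force: [0.4, 0.6, -1.0]
opening: 0.0565
```

Call:
carry_out:
  deltas:
    - {"grip":1,"tx":0,"ty":0,"tz":-0.1,"wx":0,"wy":0,"wz":0}
    - {"grip":1,"tx":0,"ty":0,"tz":-0.1,"wx":0,"wy":0,"wz":0}

```text
clock: 25.18
tcp_pos: [0.5029, 0.3463, 0.0264]
orientation: [3.141, -0.0, 1.562]
force: [0.1, 0.9, 0.8]
opening: 0.0566
```

Call:
carry_out:
  deltas:
    - {"grip":1,"tx":0,"ty":0,"tz":-0.1,"wx":0,"wy":0,"wz":0}
    - {"grip":1,"tx":0,"ty":0,"tz":-0.1,"wx":0,"wy":0,"wz":0}

```text
clock: 25.42
tcp_pos: [0.5031, 0.3468, 0.0261]
orientation: [3.141, -0.001, 1.562]
force: [-1.7, 1.1, 7.9]
opening: 0.0569
```

Call:
carry_out:
  deltas:
    - {"grip":-0.7,"tx":0,"ty":0,"tz":0,"wx":0,"wy":0,"wz":0}
    - {"grip":-0.7,"tx":0,"ty":0,"tz":0,"wx":0,"wy":0,"wz":0}
    - {"grip":-0.7,"tx":0,"ty":0,"tz":0,"wx":0,"wy":0,"wz":0}
    - {"grip":-0.7,"tx":0,"ty":0,"tz":2,"wx":0,"wy":0,"wz":0}
    - {"grip":-0.7,"tx":0,"ty":0,"tz":6,"wx":0,"wy":0,"wz":0}
    - {"grip":-0.7,"tx":0,"ty":0,"tz":12,"wx":0,"wy":0,"wz":0}

```text
clock: 26.18
tcp_pos: [0.5019, 0.3457, 0.1451]
orientation: [-3.139, 0.002, 1.562]
force: [0.8, 0.8, 0.5]
opening: 0.0727
```

```bash
python3 look.py w13.png
```

```text
26.175 [0.5019 0.3457 0.1451] [-3.139e+00  2.000e-03  1.562e+00] [0.8 0.8 0.5] 0.07266898164505217 [-0.99  0.63  0.51  1.75 -0.39  0.87 -0.32]
```

View pics/rw13.png

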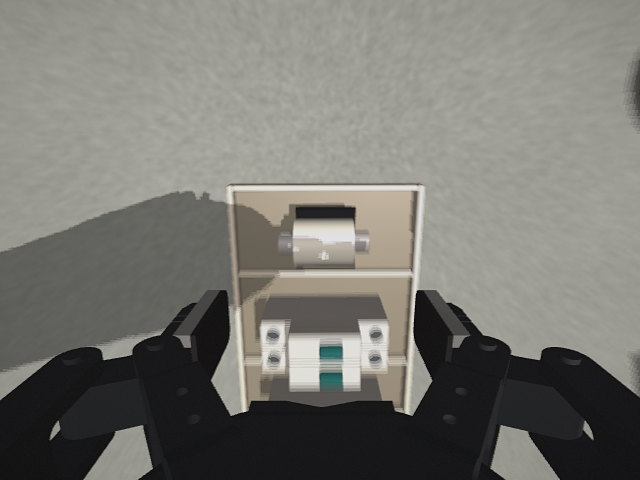

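Call:
carry_out:
  deltas:
    - {"grip":-1,"tx":2,"ty":-5,"tz":3,"wx":0,"wy":0,"wz":0.1}
    - {"grip":-1,"tx":4,"ty":-11,"tz":3,"wx":0,"wy":0,"wz":0.2}
    - {"grip":-1,"tx":6,"ty":-17,"tz":3,"wx":0,"wy":0,"wz":0.29}
    - {"grip":-1,"tx":8,"ty":-22,"tz":3,"wx":0,"wy":0,"wz":0.29}
    - {"grip":-1,"tx":10,"ty":-28,"tz":3,"wx":0,"wy":0,"wz":0.29}
    - {"grip":-1,"tx":11.5,"ty":-33,"tz":3,"wx":0,"wy":0,"wz":0.29}
    - {"grip":-1,"tx":11.5,"ty":-33,"tz":3,"wx":0,"wy":0,"wz":0.29}
    - {"grip":-1,"tx":11.5,"ty":-33,"tz":3,"wx":0,"wy":0,"wz":0.29}

```text
clock: 27.22
tcp_pos: [0.6176, 0.0166, 0.175]
orientation: [-3.141, -0.001, 1.851]
force: [-0.5, 1.0, -0.2]
opening: 0.0854
```

```bash
python3 look.py w14.png
```

```text
27.225 [0.6176 0.0166 0.175 ] [-3.141e+00 -1.000e-03  1.851e+00] [-0.5  1.  -0.2] 0.08544996174508912 [-0.36  0.59  0.42  1.69 -0.29  0.92  0.45]
```

View pics/w14.png

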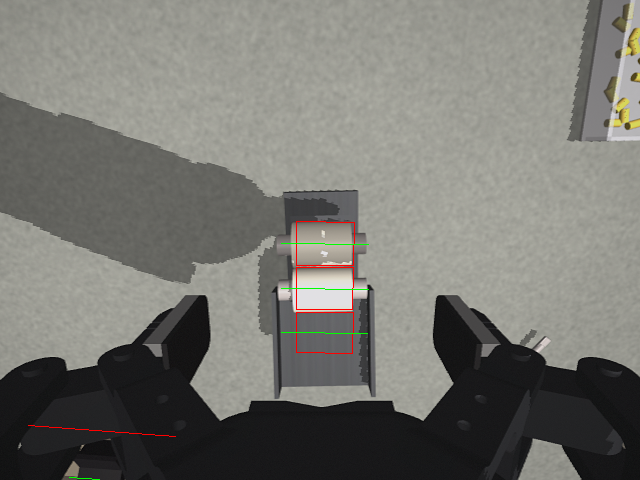

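Call:
carry_out:
  deltas:
    - {"grip":-1,"tx":0,"ty":0,"tz":-5,"wx":0,"wy":0,"wz":0}
    - {"grip":-1,"tx":0,"ty":0,"tz":-9,"wx":0,"wy":0,"wz":0}
    - {"grip":-1,"tx":0,"ty":0,"tz":-11.8,"wx":0,"wy":0,"wz":0}
    - {"grip":-1,"tx":0,"ty":0,"tz":-11.8,"wx":0,"wy":0,"wz":0}
    - {"grip":-1,"tx":0,"ty":0,"tz":-11.8,"wx":0,"wy":0,"wz":0}
    - {"grip":-1,"tx":0,"ty":0,"tz":-11.8,"wx":0,"wy":0,"wz":0}
    - {"grip":0,"tx":0,"ty":0,"tz":-11.8,"wx":0,"wy":0,"wz":0}
    - {"grip":1,"tx":0,"ty":0,"tz":-11.8,"wx":0,"wy":0,"wz":0}
    - {"grip":1,"tx":0,"ty":0,"tz":-11.8,"wx":0,"wy":0,"wz":0}
    - {"grip":1,"tx":0,"ty":0,"tz":-11.8,"wx":0,"wy":0,"wz":0}
    - {"grip":1,"tx":0,"ty":0,"tz":-11.8,"wx":0,"wy":0,"wz":0}

```text
clock: 28.65
tcp_pos: [0.6182, 0.0162, 0.0584]
orientation: [3.14, -0.0, 1.852]
force: [-3.4, 0.7, 8.3]
opening: 0.0565
```

```bash
python3 look.py w15.png
```

```text
28.65 [0.6182 0.0162 0.0584] [ 3.14  -0.     1.852] [-3.4  0.7  8.3] 0.05645119978080304 [-0.31  0.73  0.34  1.79 -0.36  0.68  0.52]
```

View pics/rw15.png

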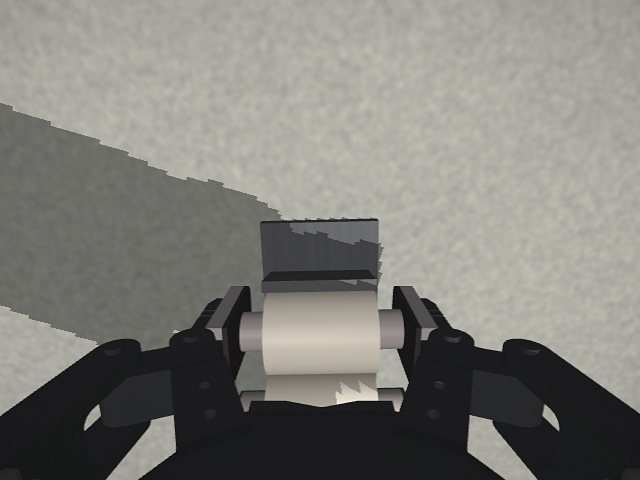

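Call:
carry_out:
  deltas:
    - {"grip":1,"tx":0,"ty":0,"tz":1,"wx":0,"wy":0,"wz":0}
    - {"grip":1,"tx":0,"ty":0,"tz":2.5,"wx":0,"wy":0,"wz":0}
    - {"grip":1,"tx":0,"ty":0,"tz":5,"wx":0,"wy":0,"wz":0}
    - {"grip":1,"tx":0,"ty":0,"tz":9,"wx":0,"wy":0,"wz":0}
    - {"grip":1,"tx":-1,"ty":-3,"tz":12,"wx":0,"wy":0,"wz":-0.1}
    - {"grip":1,"tx":-4,"ty":-8,"tz":12,"wx":0,"wy":0,"wz":-0.1}
    - {"grip":1,"tx":-7,"ty":-13,"tz":12,"wx":0,"wy":0,"wz":-0.1}
    - {"grip":1,"tx":-10,"ty":-18,"tz":12,"wx":0,"wy":0,"wz":-0.1}
    - {"grip":1,"tx":-12,"ty":-23,"tz":11,"wx":0,"wy":0,"wz":-0.1}
    - {"grip":1,"tx":-13.9,"ty":-28.4,"tz":9,"wx":0,"wy":0,"wz":-0.1}
    - {"grip":1,"tx":-13.9,"ty":-28.4,"tz":6,"wx":0,"wy":0,"wz":-0.1}
    - {"grip":1,"tx":-13.9,"ty":-28.4,"tz":4,"wx":0,"wy":0,"wz":-0.1}

```text
clock: 30.2
tcp_pos: [0.4783, -0.2689, 0.0971]
orientation: [3.141, 0.0, 1.75]
force: [0.3, -0.1, -0.5]
opening: 0.0568
```

Call:
carry_out:
  deltas:
    - {"grip":1,"tx":0,"ty":0,"tz":0,"wx":0,"wy":0,"wz":0}
    - {"grip":1,"tx":0,"ty":0,"tz":0,"wx":0,"wy":0,"wz":0}
    - {"grip":1,"tx":0,"ty":0,"tz":0,"wx":0,"wy":0,"wz":0}

```text
clock: 30.58
tcp_pos: [0.4795, -0.268, 0.0984]
orientation: [3.14, 0.001, 1.752]
force: [0.5, -0.2, -0.2]
opening: 0.0563
```

```bash
python3 look.py w16.png
```

```text
30.575 [ 0.4795 -0.268   0.0984] [3.140e+00 1.000e-03 1.752e+00] [ 0.5 -0.2 -0.2] 0.05632941168386584 [ 0.18  0.6   0.38  1.95 -0.35  0.66  0.96]
```

View pics/w16.png

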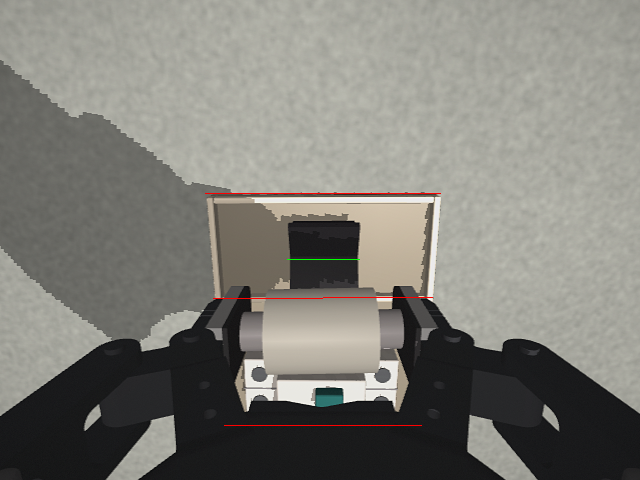

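Call:
carry_out:
  deltas:
    - {"grip":1,"tx":0,"ty":-0.15,"tz":-3,"wx":0,"wy":0,"wz":0}
    - {"grip":1,"tx":0,"ty":-0.15,"tz":-5,"wx":0,"wy":0,"wz":0}
    - {"grip":1,"tx":0,"ty":-0.15,"tz":-6,"wx":0,"wy":0,"wz":0}
    - {"grip":1,"tx":0,"ty":-0.15,"tz":-6.7,"wx":0,"wy":0,"wz":0}
    - {"grip":1,"tx":0,"ty":-0.15,"tz":-6.7,"wx":0,"wy":0,"wz":0}

```text
clock: 31.25
tcp_pos: [0.4789, -0.2693, 0.0303]
orientation: [-3.142, -0.0, 1.752]
force: [0.4, -0.3, -0.7]
opening: 0.0563
```

Call:
carry_out:
  deltas:
    - {"grip":1,"tx":0,"ty":0,"tz":-0.2,"wx":0,"wy":0,"wz":0}
    - {"grip":1,"tx":0,"ty":0,"tz":-0.2,"wx":0,"wy":0,"wz":0}

```text
clock: 31.5
tcp_pos: [0.479, -0.2694, 0.0286]
orientation: [3.141, 0.0, 1.752]
force: [-0.2, -0.3, -1.2]
opening: 0.0566
```

Call:
carry_out:
  deltas:
    - {"grip":1,"tx":0,"ty":0,"tz":-0.1,"wx":0,"wy":0,"wz":0}
    - {"grip":1,"tx":0,"ty":0,"tz":-0.1,"wx":0,"wy":0,"wz":0}

```text
clock: 31.75
tcp_pos: [0.4791, -0.2694, 0.0278]
orientation: [3.141, 0.0, 1.752]
force: [-1.3, 2.1, 5.2]
opening: 0.0567
```

Contact at the predicted height (0.0278 vs 0.0274). Release, rise and back off.

Call:
carry_out:
  deltas:
    - {"grip":-0.7,"tx":0,"ty":0,"tz":0,"wx":0,"wy":0,"wz":0}
    - {"grip":-0.7,"tx":0,"ty":0,"tz":0,"wx":0,"wy":0,"wz":0}
    - {"grip":-0.7,"tx":0,"ty":0,"tz":0,"wx":0,"wy":0,"wz":0}
    - {"grip":-0.7,"tx":0,"ty":0,"tz":2,"wx":0,"wy":0,"wz":0}
    - {"grip":-0.7,"tx":0,"ty":0,"tz":6,"wx":0,"wy":0,"wz":0}
    - {"grip":-0.7,"tx":0,"ty":0,"tz":12,"wx":0,"wy":0,"wz":0}
    - {"grip":-0.7,"tx":0,"ty":0,"tz":15,"wx":0,"wy":0,"wz":0}
    - {"grip":-0.7,"tx":0,"ty":0,"tz":15,"wx":0,"wy":0,"wz":0}

```text
clock: 32.75
tcp_pos: [0.4799, -0.27, 0.1795]
orientation: [3.138, 0.002, 1.752]
force: [0.1, 0.0, 0.4]
opening: 0.0724
```

```bash
python3 look.py w17.png;  python3 - <<'E'
from h import *
S=K("scene"); im=grab_frame("scene")[:,:,::-1].copy(); cv2.imwrite("pics/s17r.png",im)
A=cv2.resize(im[120:420,230:510],None,fx=2,fy=2,interpolation=cv2.INTER_CUBIC)
cv2.imwrite("pics/s17.png",A)
E
```

```text
32.75 [ 0.4799 -0.27    0.1795] [3.138e+00 2.000e-03 1.752e+00] [0.1 0.  0.4] 0.0724264964266047 [ 0.12  0.5   0.45  1.87 -0.29  0.84  0.9 ]
```

View pics/rw17.png

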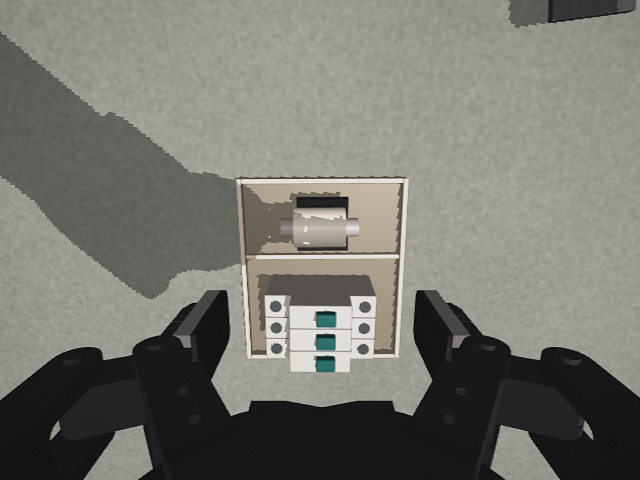

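View pics/s17.png

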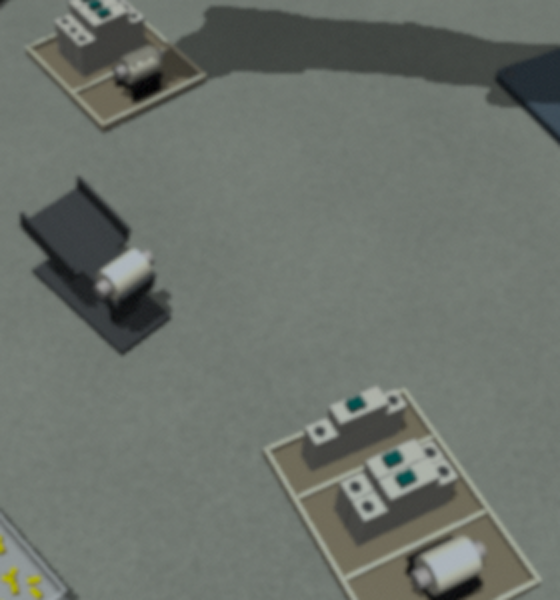

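The scene picture shows all five parts in place and fuse_3 at the stop. I'll verify placements with model overlays of the expected poses.

```bash
python3 - <<'E'
from h import *
S=K("scene");T=K("top"); im=cv2.imread("pics/s17r.png"); top=grab_frame("top")[:,:,::-1].copy()
def rel(t,p): 
    c,s=np.cos(t[2]),np.sin(t[2]); d=np.array(p[:2])-t[:2]; return (c*d[0]+s*d[1],-s*d[0]+c*d[1])
t3=np.array((.5028,.2856,-.0074));t2=np.array((.488,-.3133,.1835))
B=[(.502,.2152,-.0074,.009),(.502,.2773,-.0074,.018),(.4929,-.3449,.1806,.027)]
print(rel(t3,B[0]),rel(t3,B[1]),rel(t2,B[2]),"fuses",rel(t3,(.5031,.3465)),rel(t2,(.4791,-.2694)))
L_=lambda P,c:[cv2.polylines(I,[np.round(proj(k,P)*8).astype(int)],True,c,1,cv2.LINE_AA,3) for k,I in((S,im),(T,top))]
for a,b,c,h in B:
    for L,z,col in((.0425,.050,(0,0,255)),(.0225,.068,(255,0,255))):
        L_(tf((a,b,c),[[L,h,z],[L,-h,z],[-L,-h,z],[-L,h,z]]),col)
for q,y in((t3,.061),(t2,.047)):
    L_(tf(q,[[.029,y,.037],[-.029,y,.037]]),(0,255,0))
    L_(tf(q,[[.019,y+.015,.037],[.019,y-.015,.037],[-.019,y-.015,.037],[-.019,y+.015,.037]]),(0,255,0))
L_(tf((.6296,-.0208,.2749),[[.029,.038,.068],[-.029,.038,.068]]),(0,255,0))
a=cv2.resize(im[120:190,230:340],None,fx=4,fy=4); b=cv2.resize(im[300:440,350:510],None,fx=4,fy=4); 
cv2.imwrite("pics/oa.png",a); cv2.imwrite("pics/ob.png",b)
cv2.imwrite("pics/ot.png",cv2.resize(top[150:330,110:540],None,fx=1.85,fy=1.85))
E
```

```text
(np.float64(-0.0002790228507152263), np.float64(-0.07040399240276635)) (np.float64(-0.0007385586566583096), np.float64(-0.008305692693007344)) (np.float64(-0.0009483785432123585), np.float64(-0.03196358206050711)) fuses (np.float64(-0.00015066410095021098), np.float64(0.06090055254534789)) (np.float64(-0.000740061064871702), np.float64(0.04478696584521288))
```

View pics/oa.png

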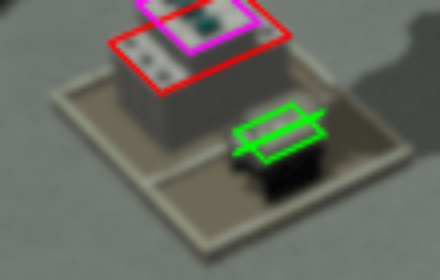

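View pics/ob.png

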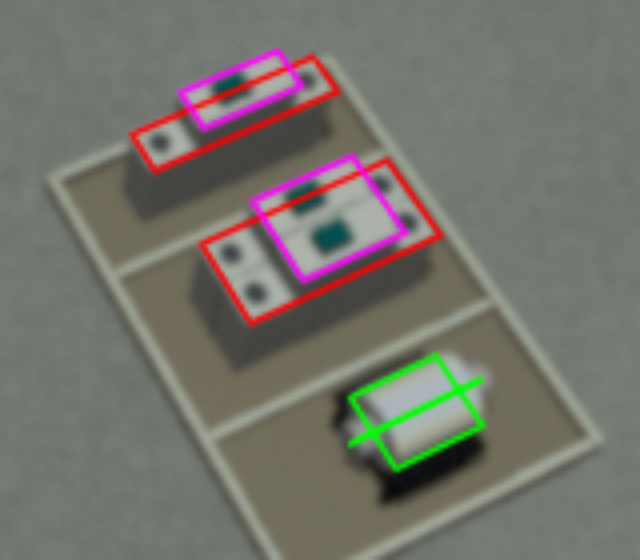

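View pics/ot.png

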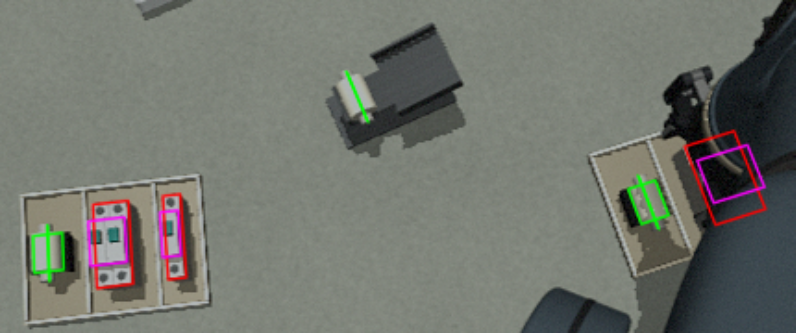

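```bash
python3 - <<'E'
from plant import *
s=read_state(); print(s["clock"],s["force"].round(1)); print(finish_job())
E
```

```text
32.9 [ 0.8  0.1 -1.2]
the job is handed in; nothing more can be done
None
```

I made up both kits and handed the job in at 32.9 s. No verdict was reported.

**Placements:**
- The single-pole breaker is in the three-bay tray's narrow bay and the double-pole is in its middle bay. The triple-pole is in the two-bay tray's large bay.
- The end fuse went into the three-bay cradle and the next one into the two-bay cradle. I lowered each part until a light contact force showed (4–9 N upward), then let go.

**Last checks:**
- From the gripper's position at each release, the three breakers and the three-bay fuse lie within about 1.5 mm of their targets.
- The two-bay fuse computes to y = 44.8 mm against 47 mm, inside the 39–55 mm limits. I had moved it 1.5 mm on purpose, because the wrist view showed that tray about 2 mm off my measured position.
- In the final scene picture all three breakers look upright and match the expected outlines, and both fuses lie in their cradles.
- The last fuse rests at the track's stop.
- The arm is clear of everything.

**Not confirmed:** in the last top view the arm hid the triple-pole breaker, so I checked that one only in the scene and wrist pictures.

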